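# Hang a rinsed cone carrier on a swivel drip hook

## Task

Turn the swivel hook of the drip stand back over its drip tray until it meets its stop, which you can only feel, and keep pressing it there with the fingers for about a second, firmly but without forcing it (about 10 to 15 N, never above 25 N). Then take the cone carrier from the bench and hang it gently by its eye in the groove between the hook's two collars, and let go so that it hangs upright and still over the tray. Leave the bottle, the jar and the vial rack where they stand.

Things in the scene. Friction and masses are not known exactly. Their poses are not given: they have to be found in the camera images.
- stand: Fixed drip stand: dark steel base 100 x 100 x 12 mm, steel post 18 mm in diameter, and in front of it (towards its own -x) a white open drip tray 120 x 130 mm, 18 mm high, that spans 40 to 160 mm from the post axis. Origin at bench height on the post axis; z up.
- post_axis (a point): Point on the post axis at the height of the hook arm's centre line (175 mm over the bench). The turning head around it is 27 mm in diameter and ends 12 mm above this point; the dark stop housing below it is 60 mm in diameter and its top is 9 mm below this point.
- hook_tip (a point): Outer end of the hook, on the bar's centre line. The hook is a level round steel bar 8 mm in diameter that runs out from the turning head along its own -x to 97 mm from the post axis and ends in an upturned tip whose top is 16 mm above the bar's centre line.
- hook (a joint): Angle of the hook about the vertical post axis, rad: 0 = arm along the stand's own -x, over mid-tray; positive = counter-clockwise from above. Starts at 0.8 to 1.9 (limit 2.3). Turns stiffly (about 0.2 N m, 3 N at 68 mm from the axis), stays where left. Turned back it meets a hard stop hidden in the housing, set differently each time between -0.25 and 0.25: found only by feel.
- hook_seat (a point): Middle of the groove between the hook's two collars, on the bar's centre line, 55 mm from the post axis; its -x points outward along the bar, z up. The collars are 15 mm in diameter and 4 mm thick, stand 3.5 mm proud of the bar and leave a groove 11 mm wide.
- carrier_centre (a point): Loose aluminium cone carrier, 126 mm tall, 130 to 210 g: round foot 54 mm in diameter and 12 mm thick with two small copper cones on it, and an upright flat stem 8 mm thick (along its x) and 40 mm wide (along its y) with a rectangular eye right through along x. This point is its centre, 63 mm above its underside; z up. Above the eye there is a solid grip tab 44 mm high, to be pinched across the 8 mm.
- carrier_eye (a point): Middle of the upper edge of the carrier's eye, 82 mm above its underside (44 mm below its top). The eye is 22 mm wide and 32 mm high, below this point. Hung in the groove, this point lies 4 mm above the bar's centre line.
- bottle: Bystander: closed brown bottle 60 mm in diameter, 130 mm tall. Origin under its centre.
- jar: Bystander: closed white jar 56 mm in diameter, 60 mm tall. Origin under its centre.
- vial_rack: Bystander: grey rack 80 x 130 mm with vials, 85 mm tall. Origin under its centre.
Mind the look-alikes: they are no part of the job. Leave any blue look-alike of the part that bears carrier_centre alone.

How it is judged:
On the way, in this order (a step that is already met when the one before it is completed fails the run):
1. before the carrier is taken up, the fingers press the hook with more than 7 N against the stop inside the stand (more than 8 N on the stop itself, which sits 22 mm from the axis) for 0.3 s (contact force between hook and stand above 8 N and contact force between the fingers and hook above 7 N and height (world z) of carrier_centre below 0.075 m), for 0.3 s.
2. the carrier's eye sits in the groove of the hook (x of carrier_eye in the frame of hook_seat between -0.004 and 0.004 m and y of carrier_eye in the frame of hook_seat between -0.006 and 0.006 m and z of carrier_eye in the frame of hook_seat between 0.0015 and 0.0062 m and value of joint hook between -0.35 and 0.35 rad), for 0.2 s.
At the end, for the whole second after the job is handed in: The hook faces out over the tray (joint -0.35 to 0.35 rad); the carrier hangs released in the groove (eye point within 4 mm of its middle along the bar, 6 mm across, 1.5 to 6.2 mm above the bar's centre line, so not on a collar), upright within 0.15 rad, slower than 0.03 m/s (all of step 2 and angle between carrier_centre's own z axis and vertical below 0.15 rad and linear speed of carrier below 0.03 m/s and contact force between the fingers and carrier below 0.1 N); the robot touches nothing.
It fails at once if the fingers load the hook with more than 25 N (contact force between the fingers and hook above 25 N).
It fails at once if the carrier is dropped or forced on the hook (more than 15 N between them) (contact force between carrier and hook above 15 N).
It fails at once if a bystander is moved more than 15 mm (distance of any of bottle, jar, vial_rack from where it was at the start of the episode above 0.015 m).
It also fails if it takes over 72 s, if anything falls off the work surface, if the arm or the gripper's body presses on something with over 40 N, if the wrist force passes 120 N, or if a joint passes its speed limit or range.

## Robot

A 6-joint arm with a two-finger parallel gripper is mounted at the origin on the work surface. World frame = base frame: x ahead of the robot, y to its left, z up, the work surface at z = 0. Lengths are in m, angles in rad, forces in N, time in s.
With the tool pointing down it reaches from about 0.325 to 0.875 m from the base axis. Payload 4.4 kg.
Tool frame: the origin (TCP) lies between the finger pads; the fingertips stand 11 mm ahead of it and the grasp point (between the pads) lies 8 mm behind it (env.finger_overhang is the distance from the TCP to the fingertips, in m); z points along the fingers, y is the direction in which the jaws open and shut (so a half turn about z gives the same grasp; the last joint's range is limited). The gripper opens to 85 mm and grips with 20 to 120 N. Pads are 22 mm wide; open, the fingers measure 114 mm over their backs; the gripper's body (76 mm by 85 mm) begins 54 mm behind the grasp point. The pads swing forward as they close: fully open they stand 13 mm farther back than shut.
Start: joints at [-1.488, 0.207, 1.542, -0, 1.393, -0.15], TCP at [0.133, -0.559, 0.242] pointing down, gripper open.
Joint ranges: [-2.73, 2.73], [-0.86, 2.22], [0.23, 2.46], [-1.11, 4.25], [0.08, 2.63], [-2.82, 2.82]. Speed limits (rad/s): [2.79, 2.79, 3.14, 3.14, 3.14, 3.14].

## Interface

Orientations are given as a unit quaternion [x, y, z, w].
In Python, from workcell import env, get_image, ticket gives the robot as it stands.
- The arm moves only by the tool jog_arm, never from a script. Its argument "increments" is a list of rows, each an object of numbers: "ax", "ay", "az": the turn, a rotation vector about the tool's x, y, z in degrees; "x", "y", "z": the shift along the tool's x, y, z in mm; "grip": the closure in counts, from 0 (fully open) to 255 (shut). A call has 1 to 20 rows; each row is the pose to reach, as a shift and turn from the pose commanded when the call began, along the tool's axes at that moment; what a row does not reach only later rows make up. A row lasts 1/12 s, in which the tool goes at most 41.7 mm and 7.16 degrees, less where a joint would pass 70% of its speed; a pose out of reach is approached as far as the arm can. A call with a gripper value outside its range is refused whole. The fingers move at their own pace and stop on an object; "squeeze" is the grip in N (left out, the last holds). Time passes only in rows, so rows that repeat a pose let the fingers close. It gives the time, the measured TCP pose, the force and the opening at its end, in the units of the state.
- env.get_state(): the state, without advancing time (a new reading comes with each control period).
- get_image(name): name is "scene" or "top" or "wrist"; returns a dict with "frame" (400x640x3 uint8, red, green, blue), "camera_matrix" (3x3 intrinsics, pixels), "k1" (the pictures are not rectified: a ray, as slopes to the right and down, at radius r is drawn at 1 + k1 r^2 times it, then the intrinsics apply), "R" (3x3) and "t" (3): a world point X has camera coordinates R X + t. Camera axes: x right, y down, z forward; pixel columns grow to the right and rows downward; lengths in m; the calibration is good to about 2 mm. A picture is of the moment at which its call begins. There is no depth.
- ticket.sign_off(): hands the job in, once; it reports no verdict.
The state is a dict: "time_s": time; "joints": joint angles; "qvel": joint speeds; "tau": joint torques, N m; "tcp_pos": TCP position; "tool_rot": TCP orientation; "contact_force": force on the tool from outside, world axes, zero at the start; "torque": the same for the moment, N m; "width": finger opening in m.
Only numpy, scipy, OpenCV 4.12 (cv2) and the standard library are available. Lean on these libraries where they do the work, as an engineer would, in place of code of your own. Each camera call takes 0.05 s, during which the arm holds its last target.

## Working session

There is one attempt and no reset: what is moved stays moved. The work goes in short steps, Python scripts to look and compute and a tool call to move; the robot and the scene stay as the last step left them, time stands still between calls to the robot, and variables do not carry over. Pictures are saved under pics/ and viewed, and the job is handed in when it is done.

Besides the shell and the picture viewer there is one more tool, called after "Call:" as a command line: name --argument value ..., lists and objects as JSON in quotes. jog_arm: Moves the arm, as the interface text tells. Its arguments: {"type":"object","properties":{"increments":{"type":"array","items":{"type":"object","properties":{"ax":{"type":"number"},"ay":{"type":"number"},"az":{"type":"number"},"x":{"type":"number"},"y":{"type":"number"},"z":{"type":"number"},"grip":{"type":"number"}}}},"squeeze":{"type":"number"}},"required":["increments"]}

```bash
ls; mkdir -p pics; cat > h.py <<'E'
import numpy as np, cv2
from workcell import env, get_image, ticket
def snap(name, fn):
    d=get_image(name); cv2.imwrite(f'pics/{fn}.png', d['frame'][:,:,::-1]); np.savez(f'pics/{fn}.npz', **{k:np.array(v) for k,v in d.items()}); return d
def load(fn):
    z=np.load(f'pics/{fn}.npz'); return {k:z[k] for k in z}
def proj(d,X):
    c=np.atleast_2d(X)@d['R'].T+d['t']; s=c[:,:2]/c[:,2:]; r2=(s**2).sum(1,keepdims=True)
    s=s*(1+d['k1']*r2); K=d['camera_matrix']; return np.c_[s[:,0]*K[0,0]+K[0,2], s[:,1]*K[1,1]+K[1,2]]
def ray(d,uv):
    K=d['camera_matrix']; p=np.array([[list(map(float,uv))]])
    s=cv2.undistortPoints(p,K,np.array([float(d['k1']),0,0,0,0]))[0,0]
    return -d['R'].T@d['t'], d['R'].T@np.array([s[0],s[1],1])
def onz(d,uv,z):
    o,v=ray(d,uv); return o+v*(z-o[2])/v[2]
E
python3 - <<'E'
from h import *
for n in ['scene','top','wrist']:
    d=snap(n,n+'0'); print(n,d['k1'],-d['R'].T@d['t'],d['camera_matrix'][0])
print(env.get_state())
E
```

```text
pics
scene -0.14625524120542752 [1.10763958 0.39206908 1.22112148] [479.28699069   0.         321.69847197]
top 0.05130448027481442 [0.39300895 0.04082707 1.2484299 ] [484.25598385   0.         315.56099663]
wrist -0.05993838065359423 [ 0.21276937 -0.54034453  0.37339493] [352.50427333   0.         311.71659903]
{'time_s': 0.15, 'joints': array([-1.48851693e+00,  2.07278868e-01,  1.54267018e+00, -2.24621797e-06,
        1.39351236e+00, -1.50469185e-01]), 'qvel': array([-0.00016512, -0.00094125, -0.00403079, -0.0006982 ,  0.00212472,
       -0.00060451]), 'tau': array([-3.32694462e-04, -3.83513188e+01, -2.92037326e+01, -3.09252446e-04,
        6.64013540e-03,  1.53749090e-05]), 'tcp_pos': array([ 0.13258178, -0.55889803,  0.24134043]), 'tool_rot': array([ 9.93235694e-01,  1.16111940e-01,  3.07465902e-05, -9.33870322e-04]), 'contact_force': array([ 0.3937672 ,  0.51367672, -0.30133807]), 'torque': array([0.01292374, 0.00423653, 0.05240377]), 'width': 0.08548425198500824}
```

View pics/scene0.png

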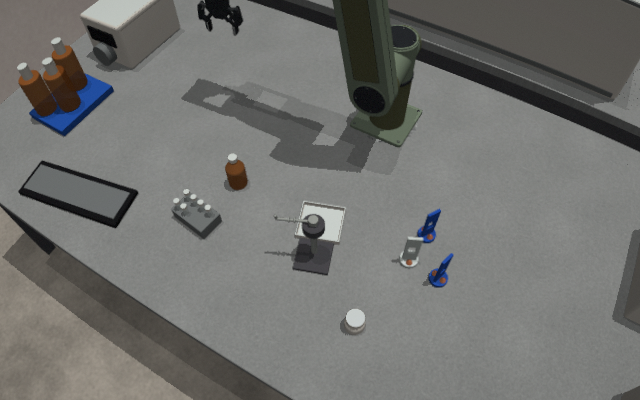

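View pics/top0.png

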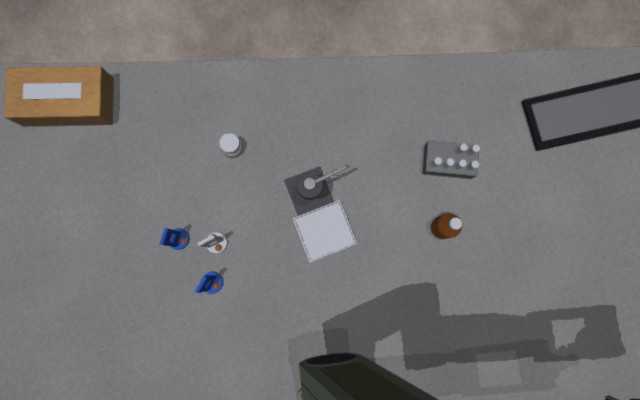

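View pics/wrist0.png

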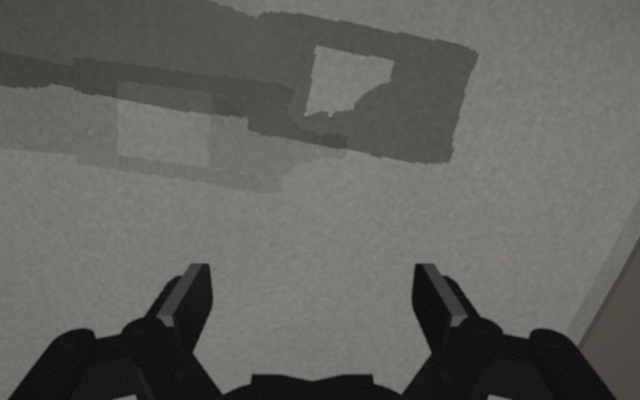

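The top view shows the stand at (310,185), its hook pointing right to (348,166), and its tray at (325,230). There are three possible carriers: silver at (213,242), blue at (176,238) and blue at (210,283). The blue ones are look-alikes, so I want the silver one. I'll check close crops.

```bash
python3 - <<'E'
from h import *
t=cv2.imread('pics/top0.png'); s=cv2.imread('pics/scene0.png')
a=cv2.resize(t[140:270,270:370],None,fx=4,fy=4,interpolation=cv2.INTER_CUBIC)
b=cv2.resize(t[210:300,150:240],None,fx=4,fy=4,interpolation=cv2.INTER_CUBIC)
o=np.zeros((520,400+360,3),np.uint8);o[:520,:400]=a;o[:360,400:]=b
cv2.imwrite('pics/c1.png',o)
a=cv2.resize(s[190:280,260:360],None,fx=4,fy=4,interpolation=cv2.INTER_CUBIC)
b=cv2.resize(s[200:290,390:470],None,fx=4,fy=4,interpolation=cv2.INTER_CUBIC)
cv2.imwrite('pics/c2.png',np.hstack([a,b]))
E
```

```text
(no output)
```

View pics/c1.png

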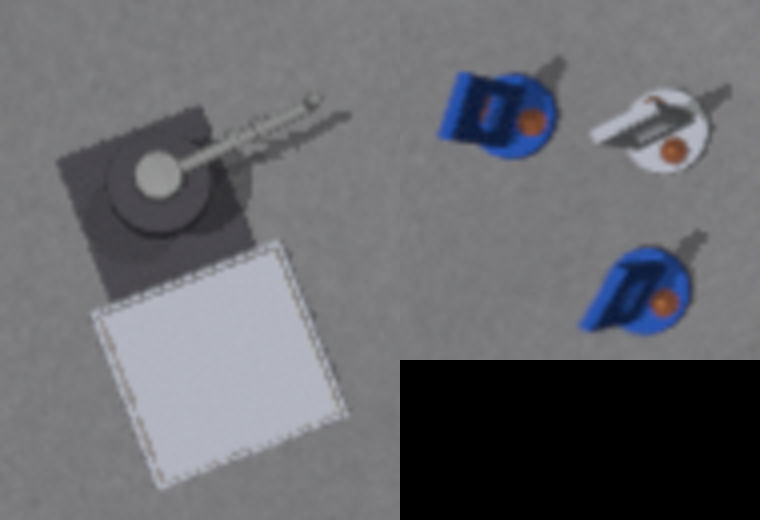

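View pics/c2.png

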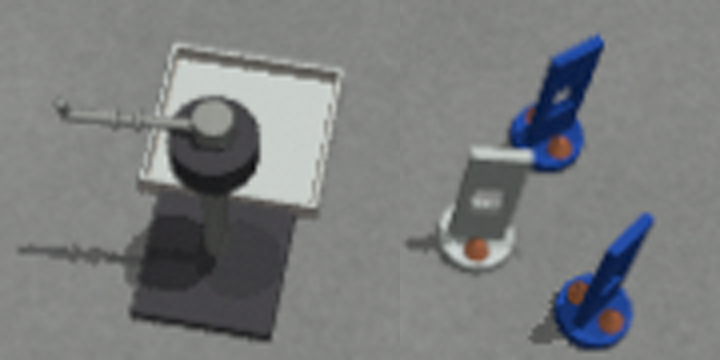

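```bash
python3 - <<'E'
from h import *
T=load('top0');S=load('scene0')
def ct(x,y):return (x/4+270-.375,y/4+140-.375)
def cb(x,y):return ((x-400)/4+150-.375,y/4+210-.375)
def sa(x,y):return (x/4+260-.375,y/4+190-.375)
def sb(x,y):return ((x-400)/4+390-.375,y/4+200-.375)
p=lambda n,v:print(n,np.round(v,4))
p('head T',onz(T,ct(158,173),.187)); p('head S',onz(S,sa(212,114),.187))
p('tip T',onz(T,ct(313,99),.191)); p('tip S',onz(S,sa(61,105),.191))
for q in [(280,241),(348,412),(160,488),(93,315)]: p('tray T',onz(T,ct(*q),.018))
for q in [(177,43),(343,70),(317,213),(139,184)]: p('tray S',onz(S,sa(*q),.018))
p('foot T',onz(T,cb(668,130),.010)); p('foot S',onz(S,sb(477,237),.010))
for q in [(473,147),(533,151),(530,161),(470,157)]: p('tab S',onz(S,sb(*q),.126))
p('tab T',onz(T,cb(592,138),.126));
for n,uvT in [('bottle',(455,224)),('jar',(230,142)),('rack',(452,160))]: p(n,onz(T,uvT,.06))
# foot circle by threshold
for nm,D,(x0,y0,x1,y1) in [('T',T,(190,225,232,256)),('S',S,(395,230,430,270))]:
    c=D['frame'][y0:y1,x0:x1].astype(int); m=(c.min(2)>150); ys,xs=np.nonzero(m); print(nm,xs.min()+x0,xs.max()+x0,ys.min()+y0,ys.max()+y0)
E
```

```text
head T [0.5737 0.0513 0.187 ]
head S [0.5725 0.0492 0.187 ]
tip T [ 0.6123 -0.036   0.191 ]
tip S [ 0.6171 -0.0355  0.191 ]
tray T [ 0.5561 -0.024   0.018 ]
tray T [ 0.4458 -0.0631  0.018 ]
tray T [0.4016 0.057  0.018 ]
tray T [0.5119 0.0968 0.018 ]
tray S [ 0.4444 -0.0619  0.018 ]
tray S [0.4025 0.0579 0.018 ]
tray S [0.5183 0.1005 0.018 ]
tray S [ 0.5623 -0.0218  0.018 ]
foot T [0.4577 0.2921 0.01  ]
foot S [0.4598 0.2952 0.01  ]
tab S [0.463  0.2743 0.126 ]
tab S [0.4458 0.31   0.126 ]
tab S [0.4537 0.3114 0.126 ]
tab S [0.4709 0.2757 0.126 ]
tab T [0.4484 0.3121 0.126 ]
bottle [ 0.483  -0.3017  0.06  ]
jar [0.705  0.2485 0.06  ]
rack [ 0.6428 -0.3052  0.06  ]
T 198 226 232 252
S 400 422 236 265
```

The crop confirms the silver carrier, with its foot near (0.459,0.293). The post is at (0.573,0.050) and the stand yaw is about 19.5°. The tray centre agrees with this to about 1 mm, and the hook is at about 1.68 rad. Next I'll plan the move.

```bash
cat >> h.py <<'E'
from scipy.spatial.transform import Rotation as Ro
def down(yaw): # deg, tool x heading
    c,s=np.cos(np.radians(yaw)),np.sin(np.radians(yaw))
    return Ro.from_matrix(np.array([[c,s,0],[s,-c,0],[0,0,-1]]))
def inc(st,pos,yaw=None):
    R0=Ro.from_quat(st['tool_rot']); d=R0.inv().apply(np.array(pos)-st['tcp_pos'])*1000
    r=(R0.inv()*down(yaw)).as_rotvec(degrees=True) if yaw is not None else np.zeros(3)
    return np.round(d,1),np.round(r,2)
def yaw(st):
    x=Ro.from_quat(st['tool_rot']).apply([1,0,0]); return np.degrees(np.arctan2(x[1],x[0]))
def brief():
    s=env.get_state(); print('t',round(s['time_s'],2),'pos',np.round(s['tcp_pos'],4),'yaw',round(yaw(s),2),'F',np.round(s['contact_force'],2),'w',round(s['width'],4),'j',np.round(s['joints'],2)); return s
POST=np.array([.573,.050]); PSI=19.5
def push(phi,r=.078,gap=.015,z=.166):
    """TCP pose with x face pushing hook at joint angle phi (rad); gap = bar-centre to tcp distance"""
    a=np.radians(PSI+180)+phi; u=np.array([np.cos(a),np.sin(a)]); v=np.array([u[1],-u[0]])
    return np.r_[POST+r*u-gap*v,z], np.degrees(a)-90
E
python3 - <<'E'
from h import *
s=brief()
p,y=push(1.68,gap=.04,z=.24); print(p,y,((y+180)%360)-180)
print(inc(s,p), y-yaw(s))
E
```

```text
t 0.15 pos [ 0.1326 -0.5589  0.2413] yaw 13.34 F [ 0.39  0.51 -0.3 ] w 0.0855 j [-1.49  0.21  1.54 -0.    1.39 -0.15]
[ 0.64292104 -0.00286822  0.24      ] 205.75690958197828 -154.24309041802172
(array([ 624.8, -423.3,    2.3]), array([0., 0., 0.])) 192.42139004484946
```

Call:
jog_arm --increments '[{"x": 312, "y": -211, "z": 2, "az": -50, "grip": 255}, {"x": 312, "y": -211, "z": 2, "az": -50, "grip": 255}, {"x": 312, "y": -211, "z": 2, "az": -50, "grip": 255}, {"x": 312, "y": -211, "z": 2, "az": -50, "grip": 255}, {"x": 312, "y": -211, "z": 2, "az": -50, "grip": 255}, {"x": 312, "y": -211, "z": 2, "az": -50, "grip": 255}, {"x": 312, "y": -211, "z": 2, "az": -50, "grip": 255}, {"x": 625, "y": -423, "z": 2, "az": -130, "grip": 255}, {"x": 625, "y": -423, "z": 2, "az": -130, "grip": 255}, {"x": 625, "y": -423, "z": 2, "az": -130, "grip": 255}, {"x": 625, "y": -423, "z": 2, "az": -130, "grip": 255}, {"x": 625, "y": -423, "z": 2, "az": -130, "grip": 255}, {"x": 625, "y": -423, "z": 2, "az": -130, "grip": 255}, {"x": 625, "y": -423, "z": 2, "az": -130, "grip": 255}, {"x": 625, "y": -423, "z": 2, "az": -130, "grip": 255}, {"x": 625, "y": -423, "z": 2, "az": -130, "grip": 255}, {"x": 625, "y": -423, "z": 2, "az": -130, "grip": 255}, {"x": 625, "y": -423, "z": 2, "az": -130, "grip": 255}, {"x": 625, "y": -423, "z": 2, "az": -130, "grip": 255}, {"x": 625, "y": -423, "z": 2, "az": -130, "grip": 255}]' --squeeze 40

```text
invalid input at $.increments[0]: expected keys ax, ay, az, x, y, z, grip
```

```bash
python3 - <<'E'
from h import *
s=brief()
p,y=push(1.68,gap=.04,z=.24)
print(inc(s,p,y))
E
```

```text
t 0.15 pos [ 0.1326 -0.5589  0.2413] yaw 13.34 F [ 0.39  0.51 -0.3 ] w 0.0855 j [-1.49  0.21  1.54 -0.    1.39 -0.15]
(array([ 624.8, -423.3,    2.3]), array([-4.0000e-02,  1.5000e-01,  1.6758e+02]))
```

All seven keys are required in every row.

Call:
jog_arm --increments '[{"ax": 0, "ay": 0, "x": 312, "y": -211, "z": 2, "az": -50, "grip": 255}, {"ax": 0, "ay": 0, "x": 312, "y": -211, "z": 2, "az": -50, "grip": 255}, {"ax": 0, "ay": 0, "x": 312, "y": -211, "z": 2, "az": -50, "grip": 255}, {"ax": 0, "ay": 0, "x": 312, "y": -211, "z": 2, "az": -50, "grip": 255}, {"ax": 0, "ay": 0, "x": 312, "y": -211, "z": 2, "az": -50, "grip": 255}, {"ax": 0, "ay": 0, "x": 312, "y": -211, "z": 2, "az": -50, "grip": 255}, {"ax": 0, "ay": 0, "x": 312, "y": -211, "z": 2, "az": -50, "grip": 255}, {"ax": 0, "ay": 0, "x": 625, "y": -423, "z": 2, "az": -130, "grip": 255}, {"ax": 0, "ay": 0, "x": 625, "y": -423, "z": 2, "az": -130, "grip": 255}, {"ax": 0, "ay": 0, "x": 625, "y": -423, "z": 2, "az": -130, "grip": 255}, {"ax": 0, "ay": 0, "x": 625, "y": -423, "z": 2, "az": -130, "grip": 255}, {"ax": 0, "ay": 0, "x": 625, "y": -423, "z": 2, "az": -130, "grip": 255}, {"ax": 0, "ay": 0, "x": 625, "y": -423, "z": 2, "az": -130, "grip": 255}, {"ax": 0, "ay": 0, "x": 625, "y": -423, "z": 2, "az": -130, "grip": 255}, {"ax": 0, "ay": 0, "x": 625, "y": -423, "z": 2, "az": -130, "grip": 255}, {"ax": 0, "ay": 0, "x": 625, "y": -423, "z": 2, "az": -130, "grip": 255}, {"ax": 0, "ay": 0, "x": 625, "y": -423, "z": 2, "az": -130, "grip": 255}, {"ax": 0, "ay": 0, "x": 625, "y": -423, "z": 2, "az": -130, "grip": 255}, {"ax": 0, "ay": 0, "x": 625, "y": -423, "z": 2, "az": -130, "grip": 255}, {"ax": 0, "ay": 0, "x": 625, "y": -423, "z": 2, "az": -130, "grip": 255}]' --squeeze 40

```text
time_s: 1.82
tcp_pos: [0.6439, -0.0013, 0.2391]
tool_rot: [0.313, 0.95, -0.0, -0.001]
contact_force: [0.2, 0.6, -0.4]
width: 0.0002
```

```bash
python3 - <<'E'
from h import *
s=brief()
p,y=push(1.68,gap=.04,z=.24)
print(inc(s,p,y))
E
```

```text
t 1.82 pos [ 0.6439 -0.0013  0.2391] yaw 143.55 F [ 0.22  0.63 -0.45] w 0.0002 j [-0.14  0.35  1.36  0.    1.43 -1.07]
(array([-0.1, -1.9, -0.9]), array([ 1.00e-02, -9.00e-02, -6.22e+01]))
```

Call:
jog_arm --increments '[{"ax": 0, "ay": 0, "az": -62, "x": 0, "y": -2, "z": 0, "grip": 255}, {"ax": 0, "ay": 0, "az": -62, "x": 0, "y": -2, "z": 0, "grip": 255}, {"ax": 0, "ay": 0, "az": -62, "x": 0, "y": -2, "z": 0, "grip": 255}, {"ax": 0, "ay": 0, "az": -62, "x": 0, "y": -2, "z": 0, "grip": 255}, {"ax": 0, "ay": 0, "az": -62, "x": 0, "y": -2, "z": 0, "grip": 255}, {"ax": 0, "ay": 0, "az": -62, "x": 0, "y": -2, "z": 0, "grip": 255}, {"ax": 0, "ay": 0, "az": -62, "x": 0, "y": -2, "z": 0, "grip": 255}, {"ax": 0, "ay": 0, "az": -62, "x": 0, "y": -2, "z": 0, "grip": 255}, {"ax": 0, "ay": 0, "az": -62, "x": 0, "y": -2, "z": 0, "grip": 255}, {"ax": 0, "ay": 0, "az": -62, "x": 0, "y": -2, "z": 0, "grip": 255}]'

```text
time_s: 2.65
tcp_pos: [0.6408, -0.007, 0.2401]
tool_rot: [-0.218, 0.976, -0.0, -0.001]
contact_force: [0.3, -0.8, 0.2]
width: 0.0001
```

```bash
python3 - <<'E'
from h import *
s=brief(); snap('wrist','w1')
p,y=push(1.68,gap=.04,z=.166)
print(inc(s,p,y))
E
```

```text
t 2.65 pos [ 0.6408 -0.007   0.2401] yaw -154.77 F [ 0.32 -0.79  0.15] w 0.0001 j [-0.15  0.35  1.37 -0.    1.43 -2.16]
(array([-3.7,  2.8, 74.1]), array([ 0.  , -0.07, -0.53]))
```

View pics/w1.png

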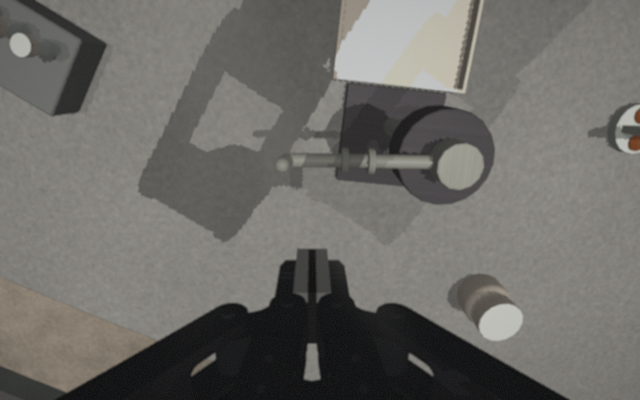

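The wrist view shows the bar running level from the head (460,165) to the tip (284,163), with the collars at 347 and 373. The fingers face the outer part of the bar. I'll refine the hook model from this view.

```bash
python3 - <<'E'
from h import *
W=load('w1')
p=lambda n,v:print(n,np.round(v,4))
h=onz(W,(460,166),.187);t=onz(W,(283,162),.190);p('head',h);p('tip',t)
c=onz(W,(360,160),.177);p('groove',c)
print(np.hypot(*(t-h)[:2]),np.hypot(*(c-h)[:2]),np.degrees(np.arctan2(*(t-h)[1::-1])),np.degrees(np.arctan2(*(c-h)[1::-1])))
c=[onz(W,q,.018) for q in [(336,79),(466,91)]]
p('tray',c)
T=load('top0'); print(proj(T,[[*POST,.187]]),proj(load('scene0'),[[*POST,.187]]))
E
```

```text
head [0.574  0.0503 0.187 ]
tip [ 0.6124 -0.0377  0.19  ]
groove [0.5959 0.0015 0.177 ]
0.0960198481745238 0.05348570912674822 -66.43644549628428 -65.79968215114684
tray [[ 0.5577 -0.0209  0.018 ]
 [ 0.5124  0.099   0.018 ]]
[[309.7100299  183.17046794]] [[312.77525183 218.40979875]]
```

Call:
jog_arm --increments '[{"ax": 0, "ay": 0, "az": 1, "x": -3, "y": 3, "z": 40, "grip": 255}, {"ax": 0, "ay": 0, "az": 1, "x": -3, "y": 3, "z": 74, "grip": 255}, {"ax": 0, "ay": 0, "az": 1, "x": -3, "y": 3, "z": 74, "grip": 255}, {"ax": 0, "ay": 0, "az": 1, "x": 2, "y": 3, "z": 74, "grip": 255}, {"ax": 0, "ay": 0, "az": 1, "x": 7, "y": 3, "z": 74, "grip": 255}, {"ax": 0, "ay": 0, "az": 1, "x": 12, "y": 3, "z": 74, "grip": 255}, {"ax": 0, "ay": 0, "az": 1, "x": 12, "y": 3, "z": 74, "grip": 255}, {"ax": 0, "ay": 0, "az": 1, "x": 12, "y": 3, "z": 74, "grip": 255}]'

```text
time_s: 3.37
tcp_pos: [0.6308, -0.0082, 0.1688]
tool_rot: [-0.21, 0.978, -0.001, 0.002]
contact_force: [-0.2, 1.3, -0.2]
width: -0.0
```

```bash
sed -i 's/^POST=.*/POST=np.array([.5735,.0503]); PSI=20.0/' h.py; python3 - <<'E'
from h import *
s=brief()
phi=np.radians(-66-20+180)
for dphi in np.r_[0,np.arange(0.0,1.3,.1)]:
    p,y=push(phi-dphi,gap=.015); print(round(phi-dphi,3),*inc(s,p,y))
E
```

```text
t 3.37 pos [ 0.6308 -0.0082  0.1688] yaw -155.71 F [-0.2   1.28 -0.17] w -0.0 j [-0.15  0.38  1.47  0.    1.28 -2.14]
1.641 [13.6 -1.1  2.7] [-0.12  0.19  0.29]
1.641 [13.6 -1.1  2.7] [-0.12  0.19  0.29]
1.541 [21.5 -2.2  2.7] [-0.11  0.2   6.02]
1.441 [29.4 -2.5  2.7] [-0.1   0.21 11.75]
1.341 [37.3 -2.   2.6] [-0.09  0.21 17.48]
1.241 [45.1 -0.7  2.6] [-0.08  0.22 23.21]
1.141 [52.8  1.4  2.6] [-0.07  0.22 28.94]
1.041 [60.2  4.3  2.5] [-0.06  0.23 34.67]
0.941 [67.3  7.8  2.5] [-0.05  0.23 40.4 ]
0.841 [74.  12.1  2.5] [-4.000e-02  2.300e-01  4.613e+01]
0.741 [80.3 17.   2.4] [-3.000e-02  2.400e-01  5.186e+01]
0.641 [86.  22.5  2.4] [-2.000e-02  2.400e-01  5.759e+01]
0.541 [91.1 28.5  2.4] [-0.    0.24 63.32]
0.441 [95.7 35.   2.4] [1.000e-02 2.500e-01 6.905e+01]
```

Call:
jog_arm --increments '[{"ax": 0, "ay": 0, "az": 0, "x": 3, "y": -1, "z": 3, "grip": 255}, {"ax": 0, "ay": 0, "az": 0, "x": 6, "y": -1, "z": 3, "grip": 255}, {"ax": 0, "ay": 0, "az": 0, "x": 8.5, "y": -1, "z": 3, "grip": 255}, {"ax": 0, "ay": 0, "az": 0, "x": 11, "y": -1, "z": 3, "grip": 255}, {"ax": 0, "ay": 0, "az": 0, "x": 13.5, "y": -1, "z": 3, "grip": 255}, {"ax": 0, "ay": 0, "az": 1.5, "x": 15.5, "y": -1.4, "z": 3, "grip": 255}, {"ax": 0, "ay": 0, "az": 3, "x": 17.5, "y": -1.7, "z": 3, "grip": 255}, {"ax": 0, "ay": 0, "az": 6, "x": 21.5, "y": -2.2, "z": 3, "grip": 255}, {"ax": 0, "ay": 0, "az": 9, "x": 25.5, "y": -2.4, "z": 3, "grip": 255}, {"ax": 0, "ay": 0, "az": 11.8, "x": 29.4, "y": -2.5, "z": 3, "grip": 255}]'

```text
time_s: 4.2
tcp_pos: [0.6044, -0.0219, 0.1633]
tool_rot: [-0.107, 0.994, 0.0, 0.001]
contact_force: [1.8, 2.0, -2.1]
width: -0.0001
```

```bash
python3 - <<'E'
from h import *
s=brief(); snap('wrist','w2')
for phi in np.arange(1.4,0.3,-.1):
    p,y=push(phi,gap=.015); print(round(phi,3),*inc(s,p,y))
E
```

```text
t 4.2 pos [ 0.6044 -0.0219  0.1633] yaw -167.69 F [ 1.79  2.   -2.15] w -0.0001 j [-0.18  0.34  1.54  0.    1.26 -1.97]
1.4 [ 2.6 -1.4 -2.7] [0.02 0.06 2.1 ]
1.3 [10.5 -2.2 -2.7] [0.03 0.06 7.83]
1.2 [18.4 -2.2 -2.7] [ 0.03  0.06 13.56]
1.1 [26.4 -1.4 -2.7] [ 0.03  0.06 19.29]
1.0 [34.1  0.1 -2.8] [ 0.04  0.06 25.02]
0.9 [41.7  2.4 -2.8] [ 0.04  0.06 30.75]
0.8 [49.1  5.5 -2.8] [ 0.04  0.05 36.48]
0.7 [56.   9.3 -2.8] [4.000e-02 5.000e-02 4.221e+01]
0.6 [62.6 13.7 -2.8] [ 0.05  0.05 47.94]
0.5 [68.7 18.8 -2.8] [5.000e-02 5.000e-02 5.367e+01]
0.4 [74.2 24.5 -2.8] [5.00e-02 5.00e-02 5.94e+01]
```

View pics/w2.png

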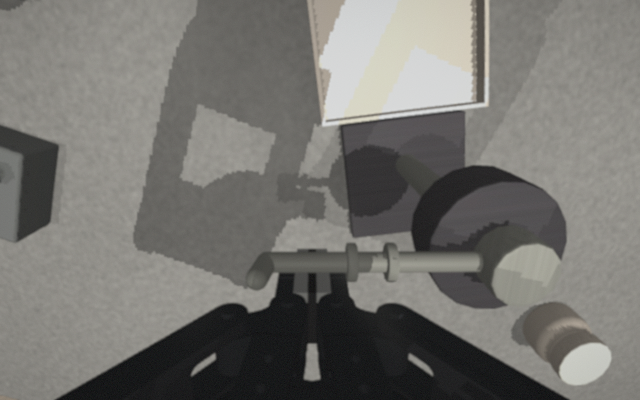

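The fingers now bear on the bar outside the outer collar and the hook is turning. I'll continue along the arc to about 0.4 rad.

Call:
jog_arm --increments '[{"ax": 0, "ay": 0, "az": 5, "x": 6.5, "y": -2, "z": -1, "grip": 255}, {"ax": 0, "ay": 0, "az": 7.8, "x": 10.5, "y": -2.2, "z": -2, "grip": 255}, {"ax": 0, "ay": 0, "az": 10.7, "x": 14.5, "y": -2.2, "z": -2, "grip": 255}, {"ax": 0, "ay": 0, "az": 13.6, "x": 18.4, "y": -2.2, "z": -2, "grip": 255}, {"ax": 0, "ay": 0, "az": 16.4, "x": 22.4, "y": -1.9, "z": -2, "grip": 255}, {"ax": 0, "ay": 0, "az": 19.3, "x": 26.4, "y": -1.4, "z": -2, "grip": 255}, {"ax": 0, "ay": 0, "az": 22.2, "x": 30.3, "y": -0.7, "z": -2, "grip": 255}, {"ax": 0, "ay": 0, "az": 25, "x": 34.1, "y": 0.1, "z": -2, "grip": 255}, {"ax": 0, "ay": 0, "az": 27.9, "x": 37.9, "y": 1.2, "z": -2, "grip": 255}, {"ax": 0, "ay": 0, "az": 30.8, "x": 41.7, "y": 2.4, "z": -2, "grip": 255}, {"ax": 0, "ay": 0, "az": 33.6, "x": 45.4, "y": 3.9, "z": -2, "grip": 255}, {"ax": 0, "ay": 0, "az": 36.5, "x": 49.1, "y": 5.5, "z": -2, "grip": 255}, {"ax": 0, "ay": 0, "az": 39.4, "x": 52.6, "y": 7.3, "z": -2, "grip": 255}, {"ax": 0, "ay": 0, "az": 42.2, "x": 56, "y": 9.3, "z": -2, "grip": 255}, {"ax": 0, "ay": 0, "az": 45, "x": 59.3, "y": 11.4, "z": -2, "grip": 255}, {"ax": 0, "ay": 0, "az": 48, "x": 62.6, "y": 13.7, "z": -2, "grip": 255}, {"ax": 0, "ay": 0, "az": 50.8, "x": 65.7, "y": 16.2, "z": -2, "grip": 255}, {"ax": 0, "ay": 0, "az": 53.7, "x": 68.7, "y": 18.8, "z": -2, "grip": 255}, {"ax": 0, "ay": 0, "az": 55.4, "x": 70.4, "y": 20.4, "z": -2, "grip": 255}, {"ax": 0, "ay": 0, "az": 57, "x": 72, "y": 22.1, "z": -2, "grip": 255}]'

```text
time_s: 5.92
tcp_pos: [0.5294, -0.0168, 0.1655]
tool_rot: [0.379, 0.925, -0.0, 0.001]
contact_force: [1.9, -1.3, -1.5]
width: -0.0002
```

```bash
cat > st.py <<'E'
from h import *
import sys
s=brief(); a=np.radians(yaw(s)); v=np.array([np.cos(a),np.sin(a)]); print('push force',-s['contact_force'][:2]@v)
for phi in map(float,sys.argv[1:]):
    p,y=push(phi,gap=.015); print(round(phi,3),*inc(s,p,y))
E
python3 st.py .5 .45 .4 .35 .3 .25 .2 .15 .1 .05 0; python3 -c "
from h import *
snap('wrist','w3')"
```

```text
t 5.92 pos [ 0.5294 -0.0168  0.1655] yaw 135.45 F [ 1.92 -1.29 -1.47] w -0.0002 j [-0.19  0.19  1.73 -0.    1.22 -0.99]
push force 2.2788153076972675
0.5 [-3.7  1.7 -0.5] [-0.01  0.11 -3.2 ]
0.45 [ 0.2  0.8 -0.5] [-0.    0.11 -0.33]
0.4 [ 4.1  0.2 -0.5] [-0.    0.11  2.53]
0.35 [ 8.1 -0.3 -0.5] [0.   0.11 5.4 ]
0.3 [12.  -0.6 -0.5] [0.   0.11 8.26]
0.25 [16.  -0.7 -0.5] [1.000e-02 1.100e-01 1.113e+01]
0.2 [20.  -0.6 -0.5] [1.000e-02 1.100e-01 1.399e+01]
0.15 [23.9 -0.3 -0.5] [1.000e-02 1.100e-01 1.686e+01]
0.1 [27.9  0.3 -0.5] [ 0.02  0.11 19.72]
0.05 [31.8  1.  -0.5] [2.000e-02 1.100e-01 2.259e+01]
0.0 [35.6  1.9 -0.5] [2.000e-02 1.100e-01 2.545e+01]
```

View pics/w3.png

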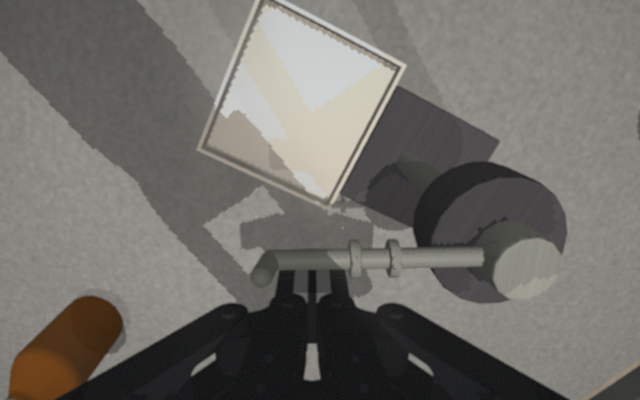

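Call:
jog_arm --increments '[{"ax": 0, "ay": 0, "az": 2.5, "x": 4, "y": 0.2, "z": 0, "grip": 255}, {"ax": 0, "ay": 0, "az": 4, "x": 6, "y": 0, "z": 0, "grip": 255}, {"ax": 0, "ay": 0, "az": 5.4, "x": 8, "y": -0.3, "z": 0, "grip": 255}, {"ax": 0, "ay": 0, "az": 6.8, "x": 10, "y": -0.5, "z": 0, "grip": 255}, {"ax": 0, "ay": 0, "az": 7.5, "x": 11, "y": -0.6, "z": 0, "grip": 255}]'

```text
time_s: 6.38
tcp_pos: [0.5208, -0.0098, 0.1655]
tool_rot: [0.438, 0.899, -0.001, 0.0]
contact_force: [0.4, -3.5, -0.1]
width: 0.0
```

```bash
python3 st.py .4 .35 .3 .25 .2
```

```text
t 6.38 pos [ 0.5208 -0.0098  0.1655] yaw 128.02 F [ 0.42 -3.5  -0.06] w 0.0 j [-0.18  0.17  1.75 -0.    1.22 -0.85]
push force 3.018163250408149
0.4 [-6.8  2.1 -0.5] [-0.07  0.08 -4.9 ]
0.35 [-2.9  1.1 -0.5] [-0.06  0.08 -2.03]
0.3 [ 1.   0.3 -0.5] [-0.06  0.08  0.83]
0.25 [ 4.9 -0.3 -0.5] [-0.06  0.09  3.7 ]
0.2 [ 8.9 -0.6 -0.5] [-0.06  0.09  6.56]
```

Call:
jog_arm --increments '[{"ax": 0, "ay": 0, "az": 1, "x": 1, "y": 0.1, "z": 0, "grip": 255}, {"ax": 0, "ay": 0, "az": 1.6, "x": 2, "y": 0.1, "z": 0, "grip": 255}, {"ax": 0, "ay": 0, "az": 2.3, "x": 3, "y": 0, "z": 0, "grip": 255}]'

```text
time_s: 6.63
tcp_pos: [0.5188, -0.007, 0.1654]
tool_rot: [0.456, 0.89, -0.0, 0.0]
contact_force: [-0.7, -3.2, -0.4]
width: 0.0
```

```bash
python3 st.py .25 
```

```text
t 6.63 pos [ 0.5188 -0.007   0.1654] yaw 125.69 F [-0.68 -3.22 -0.41] w 0.0 j [-0.18  0.17  1.76 -0.    1.22 -0.8 ]
push force 2.2207608573037816
0.25 [ 1.5 -0.5 -0.6] [-0.05  0.03  1.37]
```

Call:
jog_arm --increments '[{"ax": 0, "ay": 0, "az": 0.7, "x": 1, "y": 0, "z": 0, "grip": 255}, {"ax": 0, "ay": 0, "az": 1.4, "x": 2, "y": 0, "z": 0, "grip": 255}, {"ax": 0, "ay": 0, "az": 2.1, "x": 3, "y": 0, "z": 0, "grip": 255}]'

```text
time_s: 6.88
tcp_pos: [0.517, -0.0042, 0.1652]
tool_rot: [0.473, 0.881, -0.0, -0.0]
contact_force: [0.2, -2.9, 0.1]
width: 0.0001
```

```bash
python3 st.py .25 
```

```text
t 6.88 pos [ 0.517  -0.0042  0.1652] yaw 123.58 F [ 0.24 -2.95  0.14] w 0.0001 j [-0.18  0.16  1.76 -0.    1.22 -0.76]
push force 2.5888406860056663
0.25 [-1.9 -0.6 -0.8] [-0.02 -0.   -0.75]
```

Call:
jog_arm --increments '[{"ax": 0, "ay": 0, "az": 0.7, "x": 1, "y": 0, "z": 0, "grip": 255}, {"ax": 0, "ay": 0, "az": 1.4, "x": 2, "y": 0, "z": 0, "grip": 255}, {"ax": 0, "ay": 0, "az": 2.1, "x": 3, "y": 0, "z": 0, "grip": 255}]'

```text
time_s: 7.13
tcp_pos: [0.5153, -0.0016, 0.1652]
tool_rot: [0.489, 0.872, -0.0, -0.0]
contact_force: [-0.6, -2.8, 0.3]
width: 0.0
```

```bash
python3 st.py .2 
```

```text
t 7.13 pos [ 0.5153 -0.0016  0.1652] yaw 121.47 F [-0.62 -2.81  0.28] w 0.0 j [-0.17  0.16  1.77 -0.    1.22 -0.72]
push force 2.0722176802310512
0.2 [-1.1 -1.3 -0.8] [-0.02 -0.01  0.01]
```

Call:
jog_arm --increments '[{"ax": 0, "ay": 0, "az": 0.7, "x": 1, "y": 0, "z": 0, "grip": 255}, {"ax": 0, "ay": 0, "az": 1.4, "x": 2, "y": 0, "z": 0, "grip": 255}, {"ax": 0, "ay": 0, "az": 2.1, "x": 3, "y": 0, "z": 0, "grip": 255}]'

```text
time_s: 7.38
tcp_pos: [0.5137, 0.001, 0.1651]
tool_rot: [0.505, 0.863, -0.0, -0.0]
contact_force: [-1.4, -5.0, -0.3]
width: 0.0002
```

```bash
python3 st.py .2 .15 .1 
```

```text
t 7.38 pos [0.5137 0.001  0.1651] yaw 119.37 F [-1.44 -5.03 -0.29] w 0.0002 j [-0.17  0.16  1.77 -0.    1.22 -0.68]
push force 3.677881421302105
0.2 [-4.2 -1.1 -0.9] [-0.02 -0.01 -2.09]
0.15 [-0.3 -1.9 -0.9] [-0.02 -0.01  0.78]
0.1 [ 3.6 -2.5 -0.9] [-0.02 -0.01  3.64]
```

Call:
jog_arm --increments '[{"ax": 0, "ay": 0, "az": 0.4, "x": 0.5, "y": -1, "z": 0, "grip": 255}, {"ax": 0, "ay": 0, "az": 0.8, "x": 1, "y": -2, "z": 0, "grip": 255}, {"ax": 0, "ay": 0, "az": 1.4, "x": 2, "y": -2.3, "z": 0, "grip": 255}]'

```text
time_s: 7.63
tcp_pos: [0.5118, 0.0018, 0.1657]
tool_rot: [0.515, 0.857, 0.001, 0.001]
contact_force: [2.3, -1.5, -0.2]
width: 0.0001
```

```bash
python3 st.py .15 .1 
```

```text
t 7.63 pos [0.5118 0.0018 0.1657] yaw 117.98 F [ 2.34 -1.5  -0.21] w 0.0001 j [-0.17  0.15  1.78  0.    1.21 -0.65]
push force 2.4240957990988723
0.15 [-2.  -0.6 -0.3] [ 0.14  0.03 -0.62]
0.1 [ 1.9 -1.3 -0.3] [0.14 0.03 2.25]
```

Call:
jog_arm --increments '[{"ax": 0, "ay": 0, "az": 0.7, "x": 1, "y": -0.2, "z": 0, "grip": 255}, {"ax": 0, "ay": 0, "az": 1.4, "x": 2, "y": -0.3, "z": 0, "grip": 255}, {"ax": 0, "ay": 0, "az": 2.1, "x": 3, "y": -0.4, "z": 0, "grip": 255}]'

```text
time_s: 7.88
tcp_pos: [0.5097, 0.0042, 0.1657]
tool_rot: [0.531, 0.847, 0.0, 0.001]
contact_force: [3.2, -1.8, -0.1]
width: 0.0002
```

```bash
python3 st.py .1 .05 0 -.05 
```

```text
t 7.88 pos [0.5097 0.0042 0.1657] yaw 115.87 F [ 3.16 -1.81 -0.07] w 0.0002 j [-0.16  0.15  1.78  0.    1.21 -0.61]
push force 3.0077790252202288
0.1 [-1.2 -0.5 -0.3] [0.07 0.03 0.14]
0.05 [ 2.8 -1.1 -0.3] [0.07 0.02 3.  ]
0.0 [ 6.7 -1.5 -0.3] [0.07 0.02 5.87]
-0.05 [10.7 -1.8 -0.4] [0.07 0.02 8.73]
```

Call:
jog_arm --increments '[{"ax": 0, "ay": 0, "az": 0.7, "x": 1, "y": -0.2, "z": 0, "grip": 255}, {"ax": 0, "ay": 0, "az": 1.4, "x": 2, "y": -0.4, "z": 0, "grip": 255}, {"ax": 0, "ay": 0, "az": 2.1, "x": 3, "y": -0.6, "z": 0, "grip": 255}]'

```text
time_s: 8.13
tcp_pos: [0.5075, 0.0065, 0.1655]
tool_rot: [0.546, 0.838, 0.0, 0.0]
contact_force: [3.2, -1.2, -0.3]
width: 0.0003
```

```bash
python3 st.py .05 
```

```text
t 8.13 pos [0.5075 0.0065 0.1655] yaw 113.77 F [ 3.18 -1.21 -0.25] w 0.0003 j [-0.16  0.14  1.78 -0.    1.21 -0.57]
push force 2.387799249935883
0.05 [-0.3 -0.2 -0.5] [0.03 0.02 0.9 ]
```

Call:
jog_arm --increments '[{"ax": 0, "ay": 0, "az": 0.7, "x": 1, "y": -0.2, "z": 0, "grip": 255}, {"ax": 0, "ay": 0, "az": 1.4, "x": 2, "y": -0.4, "z": 0, "grip": 255}, {"ax": 0, "ay": 0, "az": 2.1, "x": 3, "y": -0.6, "z": 0, "grip": 255}]'

```text
time_s: 8.38
tcp_pos: [0.5058, 0.0087, 0.1655]
tool_rot: [0.562, 0.827, -0.0, 0.001]
contact_force: [4.0, -4.2, 0.6]
width: 0.0002
```

```bash
python3 st.py .05 0 -.05 
```

```text
t 8.38 pos [0.5058 0.0087 0.1655] yaw 111.67 F [ 3.95 -4.16  0.57] w 0.0002 j [-0.15  0.14  1.79 -0.    1.21 -0.53]
push force 5.329320197434729
0.05 [-3.   0.6 -0.5] [ 0.03  0.06 -1.19]
0.0 [ 0.9 -0.2 -0.5] [0.03 0.06 1.67]
-0.05 [ 4.9 -0.7 -0.5] [0.03 0.06 4.54]
```

The push force rose to 5.3 N, which may be the stop. I'll go on in half-millimetre steps.

Call:
jog_arm --increments '[{"ax": 0, "ay": 0, "az": 0, "x": 0.5, "y": 0, "z": 0, "grip": 255}, {"ax": 0, "ay": 0, "az": 0, "x": 1, "y": 0, "z": 0, "grip": 255}]'

```text
time_s: 8.55
tcp_pos: [0.5057, 0.0092, 0.1655]
tool_rot: [0.561, 0.828, -0.0, 0.001]
contact_force: [3.9, -3.4, 0.9]
width: 0.0002
```

```bash
python3 st.py 
```

```text
t 8.55 pos [0.5057 0.0092 0.1655] yaw 111.73 F [ 3.94 -3.38  0.91] w 0.0002 j [-0.15  0.14  1.79 -0.    1.21 -0.53]
push force 4.5943365718369815
```

Call:
jog_arm --increments '[{"ax": 0, "ay": 0, "az": 0, "x": 0.7, "y": 0, "z": 0, "grip": 255}, {"ax": 0, "ay": 0, "az": 0, "x": 1.4, "y": 0, "z": 0, "grip": 255}]'

```text
time_s: 8.72
tcp_pos: [0.5054, 0.0099, 0.1656]
tool_rot: [0.561, 0.828, -0.001, 0.001]
contact_force: [3.6, -6.5, 0.4]
width: 0.0001
```

```bash
python3 st.py 
```

```text
t 8.72 pos [0.5054 0.0099 0.1656] yaw 111.73 F [ 3.61 -6.45  0.43] w 0.0001 j [-0.15  0.14  1.79 -0.    1.21 -0.53]
push force 7.330403893411028
```

Call:
jog_arm --increments '[{"ax": 0, "ay": 0, "az": 0, "x": 0.6, "y": 0, "z": 0, "grip": 255}, {"ax": 0, "ay": 0, "az": 0, "x": 1.2, "y": 0, "z": 0, "grip": 255}]'

```text
time_s: 8.88
tcp_pos: [0.5051, 0.0105, 0.1656]
tool_rot: [0.561, 0.828, -0.001, 0.002]
contact_force: [5.1, -7.7, -0.4]
width: 0.0002
```

```bash
python3 st.py 
```

```text
t 8.88 pos [0.5051 0.0105 0.1656] yaw 111.73 F [ 5.1  -7.69 -0.44] w 0.0002 j [-0.15  0.14  1.79 -0.    1.21 -0.53]
push force 9.035341418349576
```

The force keeps rising, so this is the stop. I'll go to about 12 N and hold.

Call:
jog_arm --increments '[{"ax": 0, "ay": 0, "az": 0, "x": 0.5, "y": 0, "z": 0, "grip": 255}, {"ax": 0, "ay": 0, "az": 0, "x": 1, "y": 0, "z": 0, "grip": 255}, {"ax": 0, "ay": 0, "az": 0, "x": 1, "y": 0, "z": 0, "grip": 255}, {"ax": 0, "ay": 0, "az": 0, "x": 1, "y": 0, "z": 0, "grip": 255}]'

```text
time_s: 9.22
tcp_pos: [0.5049, 0.011, 0.1657]
tool_rot: [0.561, 0.828, -0.001, 0.002]
contact_force: [5.3, -8.6, 0.2]
width: 0.0001
```

```bash
python3 st.py 
```

```text
t 9.22 pos [0.5049 0.011  0.1657] yaw 111.72 F [ 5.28 -8.55  0.21] w 0.0001 j [-0.15  0.14  1.79 -0.    1.21 -0.52]
push force 9.899234379884778
```

Call:
jog_arm --increments '[{"ax": 0, "ay": 0, "az": 0, "x": 0.5, "y": 0, "z": 0, "grip": 255}, {"ax": 0, "ay": 0, "az": 0, "x": 1, "y": 0, "z": 0, "grip": 255}, {"ax": 0, "ay": 0, "az": 0, "x": 1, "y": 0, "z": 0, "grip": 255}, {"ax": 0, "ay": 0, "az": 0, "x": 1, "y": 0, "z": 0, "grip": 255}, {"ax": 0, "ay": 0, "az": 0, "x": 1, "y": 0, "z": 0, "grip": 255}, {"ax": 0, "ay": 0, "az": 0, "x": 1, "y": 0, "z": 0, "grip": 255}]'

```text
time_s: 9.72
tcp_pos: [0.5047, 0.0114, 0.1657]
tool_rot: [0.561, 0.828, -0.001, 0.003]
contact_force: [6.0, -10.0, -1.4]
width: -0.0001
```

```bash
python3 st.py 
```

```text
t 9.72 pos [0.5047 0.0114 0.1657] yaw 111.72 F [ 6.02 -9.96 -1.37] w -0.0001 j [-0.15  0.14  1.79 -0.01  1.21 -0.52]
push force 11.477114579202299
```

Call:
jog_arm --increments '[{"ax": 0, "ay": 0, "az": 0, "x": 0, "y": 0, "z": 0, "grip": 255}, {"ax": 0, "ay": 0, "az": 0, "x": 0, "y": 0, "z": 0, "grip": 255}, {"ax": 0, "ay": 0, "az": 0, "x": 0, "y": 0, "z": 0, "grip": 255}, {"ax": 0, "ay": 0, "az": 0, "x": 0, "y": 0, "z": 0, "grip": 255}, {"ax": 0, "ay": 0, "az": 0, "x": 0, "y": 0, "z": 0, "grip": 255}, {"ax": 0, "ay": 0, "az": 0, "x": 0, "y": 0, "z": 0, "grip": 255}, {"ax": 0, "ay": 0, "az": 0, "x": 0, "y": 0, "z": 0, "grip": 255}, {"ax": 0, "ay": 0, "az": 0, "x": 0, "y": 0, "z": 0, "grip": 255}, {"ax": 0, "ay": 0, "az": 0, "x": 0, "y": 0, "z": 0, "grip": 255}, {"ax": 0, "ay": 0, "az": 0, "x": 0, "y": 0, "z": 0, "grip": 255}]'

```text
time_s: 10.55
tcp_pos: [0.5047, 0.0115, 0.1657]
tool_rot: [0.561, 0.828, -0.001, 0.003]
contact_force: [5.6, -10.2, -0.9]
width: 0.0001
```

```bash
python3 st.py;  python3 -c "
from h import *
snap('wrist','w4')"
```

```text
t 10.55 pos [0.5047 0.0115 0.1657] yaw 111.71 F [  5.63 -10.17  -0.89] w 0.0001 j [-0.15  0.14  1.79 -0.01  1.21 -0.52]
push force 11.534897104482399
```

View pics/w4.png

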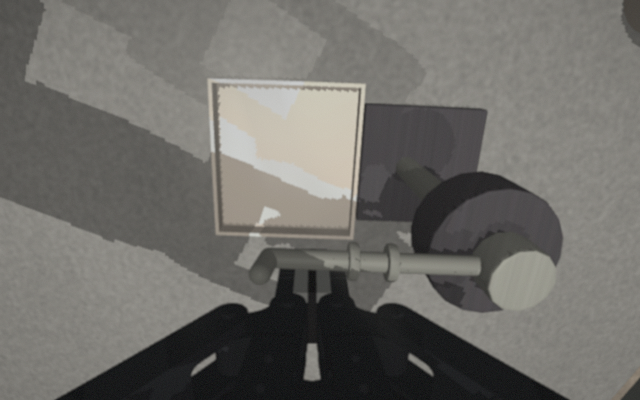

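The stop was held at about 11.5 N for well over a second; the bar is parallel to the tray edge in the picture. I'll back off and rise.

Call:
jog_arm --increments '[{"ax": 0, "ay": 0, "az": 0, "x": -8, "y": 0, "z": 0, "grip": 255}, {"ax": 0, "ay": 0, "az": 0, "x": -30, "y": 0, "z": 0, "grip": 255}, {"ax": 0, "ay": 0, "az": 0, "x": -45, "y": 0, "z": -30, "grip": 255}, {"ax": 0, "ay": 0, "az": 0, "x": -45, "y": 0, "z": -70, "grip": 100}, {"ax": 0, "ay": 0, "az": 0, "x": -45, "y": 0, "z": -100, "grip": 0}, {"ax": 0, "ay": 0, "az": 0, "x": -45, "y": 0, "z": -100, "grip": 0}, {"ax": 0, "ay": 0, "az": 0, "x": -45, "y": 0, "z": -100, "grip": 0}]'

```text
time_s: 11.18
tcp_pos: [0.5204, -0.0273, 0.267]
tool_rot: [0.561, 0.828, 0.001, 0.001]
contact_force: [-0.3, 0.9, -0.4]
width: 0.0479
```

```bash
python3 st.py;  python3 -c "
from h import *
snap('wrist','w5');snap('scene','s5');snap('top','t5')
s=cv2.imread('pics/scene0.png'); s=cv2.imread('pics/s5.png');t=cv2.imread('pics/t5.png')
a=cv2.resize(s[190:280,260:360],None,fx=4,fy=4,interpolation=cv2.INTER_CUBIC)
b=cv2.resize(t[140:230,270:370],None,fx=4,fy=4,interpolation=cv2.INTER_CUBIC)
cv2.imwrite('pics/c5.png',np.hstack([a,b]))
"
```

```text
t 11.18 pos [ 0.5204 -0.0273  0.267 ] yaw 111.74 F [-0.28  0.94 -0.37] w 0.0479 j [-0.22  0.07  1.64  0.    1.43 -0.6 ]
push force -0.9774394801974846
```

View pics/w5.png

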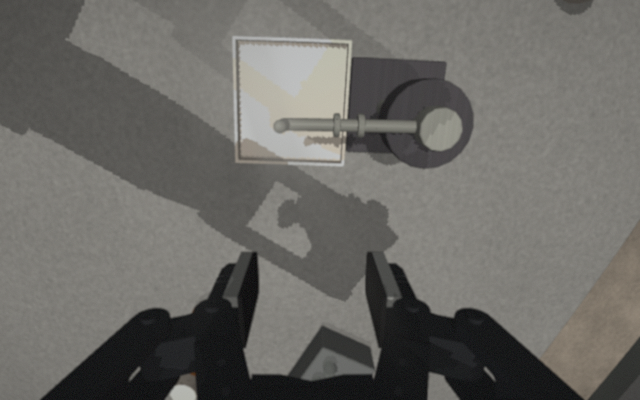

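View pics/c5.png

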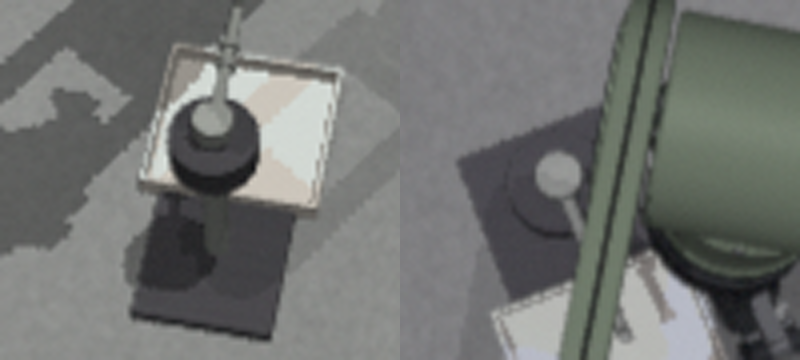

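The wrist view shows the hook over the tray: head (440,129), tip (281,126), collars (337,125) and (362,126). I'll locate the seat and plan the grasp.

```bash
python3 - <<'E'
from h import *
W=load('w5')
p=lambda n,v:print(n,np.round(v,4))
h=onz(W,(440,129),.187);t=onz(W,(281,126),.190);c1=onz(W,(337,125),.177);c2=onz(W,(362,126),.177);g=(c1+c2)/2
for n,v in zip('htg',(h,t,g)):p(n,v)
p('c1',c1);p('c2',c2)
print('len',np.hypot(*(t-h)[:2]),np.hypot(*(g-h)[:2]),'dir',np.degrees(np.arctan2(*(t-h)[1::-1])),np.degrees(np.arctan2(*(g-h)[1::-1])),'tray bottom edge dir')
c=[onz(W,q,.018) for q in [(234,38),(351,39),(345,165),(236,160)]]
for q in c:p('tray',q)
print(np.degrees(np.arctan2(*(c[1]-c[2])[1::-1])))
S=load('s5')
p('S head',onz(S,(260+212/4-.4,190+114/4-.4),.187));p('S tip',onz(S,(260+236/4-.4,190+10/4-.4),.191))
E
```

```text
h [0.5736 0.0506 0.187 ]
t [0.4843 0.0171 0.19  ]
g [0.5235 0.0312 0.177 ]
c1 [0.5161 0.0286 0.177 ]
c2 [0.5309 0.0339 0.177 ]
len 0.09543493603760364 0.05371391685160947 dir -159.43333205500394 -158.889132074856 tray bottom edge dir
tray [0.4042 0.0568 0.018 ]
tray [0.5139 0.0991 0.018 ]
tray [ 0.5595 -0.0226  0.018 ]
tray [ 0.4453 -0.0618  0.018 ]
110.57679496787458
S head [0.5724 0.0491 0.187 ]
S tip [0.4983 0.023  0.191 ]
```

```bash
python3 - <<'E'
from h import *
s=brief(); print(inc(s,[.4585,.2933,.25],115.7))
T=load('top0')
for q in [(179,239),(212,283)]: print('blue foot',onz(T,q,.01))
S=load('s5')
# housing bottom height: post+30mm toward camera
o=-S['R'].T@S['t']; d=(o[:2]-POST)/np.hypot(*(o[:2]-POST))
for z in [.166,.15,.14,.13,.12]: print(z,proj(S,[[*(POST+.03*d),z]]))
E
```

```text
t 11.33 pos [ 0.5184 -0.027   0.2631] yaw 111.76 F [-0.79  0.02  0.06] w 0.0697 j [-0.22  0.07  1.65  0.    1.42 -0.6 ]
(array([319.6,  63.1,  13.9]), array([-0.23, -0.2 , -3.94]))
blue foot [0.46856763 0.38726446 0.01      ]
blue foot [0.35592255 0.30338789 0.01      ]
0.166 [[313.27091272 233.02198961]]
0.15 [[313.37787805 236.12420521]]
0.14 [[313.44358779 238.02827924]]
0.13 [[313.50843746 239.90620543]]
0.12 [[313.57244296 241.75849365]]
```

Call:
jog_arm --increments '[{"ax": 0, "ay": 0, "az": -4, "x": 320, "y": 63, "z": 14, "grip": 135}, {"ax": 0, "ay": 0, "az": -4, "x": 320, "y": 63, "z": 14, "grip": 135}, {"ax": 0, "ay": 0, "az": -4, "x": 320, "y": 63, "z": 14, "grip": 135}, {"ax": 0, "ay": 0, "az": -4, "x": 320, "y": 63, "z": 14, "grip": 135}, {"ax": 0, "ay": 0, "az": -4, "x": 320, "y": 63, "z": 14, "grip": 135}, {"ax": 0, "ay": 0, "az": -4, "x": 320, "y": 63, "z": 14, "grip": 135}, {"ax": 0, "ay": 0, "az": -4, "x": 320, "y": 63, "z": 14, "grip": 135}, {"ax": 0, "ay": 0, "az": -4, "x": 320, "y": 63, "z": 14, "grip": 135}, {"ax": 0, "ay": 0, "az": -4, "x": 320, "y": 63, "z": 14, "grip": 135}, {"ax": 0, "ay": 0, "az": -4, "x": 320, "y": 63, "z": 14, "grip": 135}, {"ax": 0, "ay": 0, "az": -4, "x": 320, "y": 63, "z": 14, "grip": 135}]'

```text
time_s: 12.25
tcp_pos: [0.459, 0.2924, 0.2494]
tool_rot: [0.531, 0.847, -0.002, -0.001]
contact_force: [0.3, 0.1, -0.8]
width: 0.0399
```

```bash
python3 - <<'E'
from h import *
s=brief(); W=snap('wrist','w6'); snap('top','t6')
print(inc(s,[.4585,.2933,.109],115.7))
E
```

```text
t 12.25 pos [0.459  0.2924 0.2494] yaw 115.79 F [ 0.27  0.06 -0.78] w 0.0399 j [ 0.41  0.14  1.61 -0.    1.4  -0.04]
(array([  1. ,   0.5, 140.4]), array([-0.23,  0.02,  0.09]))
```

View pics/w6.png

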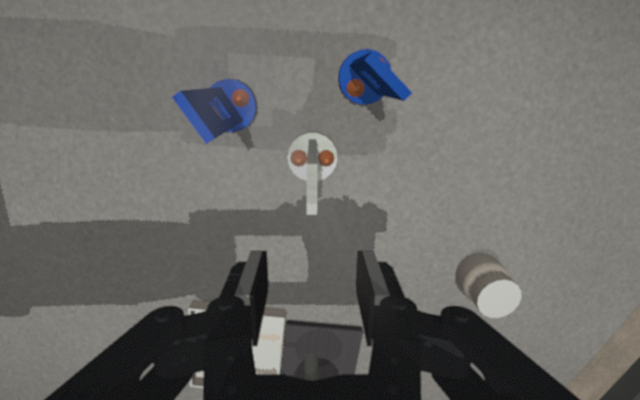

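View pics/t6.png

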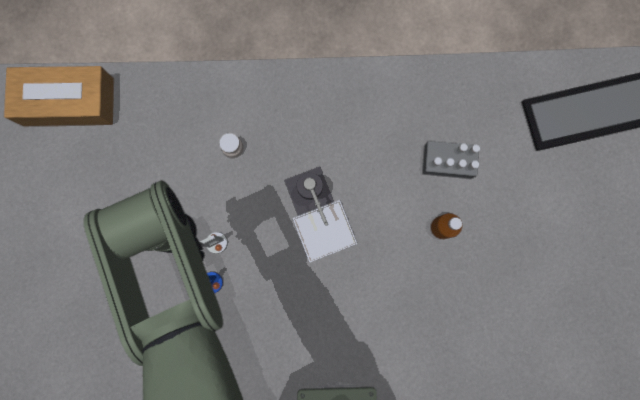

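```bash
python3 - <<'E'
from h import *
W=load('w6')
c=W['frame'][120:225,280:345,::-1]; cv2.imwrite('pics/c6.png',cv2.resize(c,None,fx=5,fy=5,interpolation=cv2.INTER_CUBIC))
f=onz(W,(312.5,157),.012);print(f)
for x0,y0 in [(312,214),(312.3,165)]: print(onz(W,(x0,y0),.126))
T=load('t6')
print(proj(W,[[.4585+.02*np.cos(np.radians(115.7))*k,.2933+.02*np.sin(np.radians(115.7))*k,.126] for k in (-1,1)]))
E
```

```text
[0.45884059 0.29390657 0.012     ]
[0.46764082 0.27536416 0.126     ]
[0.45087384 0.31062967 0.126     ]
[[311.4105991  213.84821735]
 [311.43468049 163.58217991]]
```

View pics/c6.png

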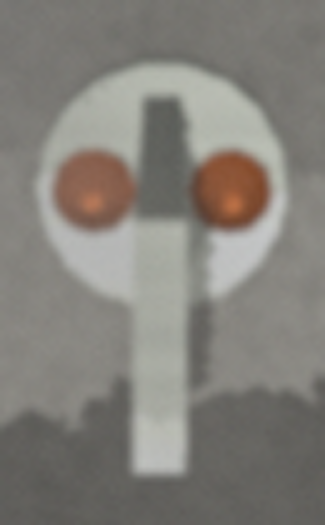

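Call:
jog_arm --increments '[{"ax": 0, "ay": 0, "az": 0, "x": 1, "y": 0, "z": 40, "grip": 135}, {"ax": 0, "ay": 0, "az": 0, "x": 1, "y": 0, "z": 80, "grip": 135}, {"ax": 0, "ay": 0, "az": 0, "x": 1, "y": 0, "z": 110, "grip": 135}, {"ax": 0, "ay": 0, "az": 0, "x": 1, "y": 0, "z": 130, "grip": 135}, {"ax": 0, "ay": 0, "az": 0, "x": 1, "y": 0, "z": 140, "grip": 135}, {"ax": 0, "ay": 0, "az": 0, "x": 1, "y": 0, "z": 140, "grip": 135}, {"ax": 0, "ay": 0, "az": 0, "x": 1, "y": 0, "z": 140, "grip": 135}, {"ax": 0, "ay": 0, "az": 0, "x": 1, "y": 0, "z": 140, "grip": 190}, {"ax": 0, "ay": 0, "az": 0, "x": 1, "y": 0, "z": 140, "grip": 210}, {"ax": 0, "ay": 0, "az": 0, "x": 1, "y": 0, "z": 140, "grip": 255}, {"ax": 0, "ay": 0, "az": 0, "x": 1, "y": 0, "z": 140, "grip": 255}, {"ax": 0, "ay": 0, "az": 0, "x": 1, "y": 0, "z": 140, "grip": 255}, {"ax": 0, "ay": 0, "az": 0, "x": 1, "y": 0, "z": 140, "grip": 255}, {"ax": 0, "ay": 0, "az": 0, "x": 1, "y": 0, "z": 140, "grip": 255}, {"ax": 0, "ay": 0, "az": 0, "x": 1, "y": 0, "z": 140, "grip": 255}]' --squeeze 40

```text
time_s: 13.6
tcp_pos: [0.4605, 0.2941, 0.1129]
tool_rot: [0.532, 0.847, 0.001, 0.001]
contact_force: [-1.8, -1.5, 6.2]
width: 0.0073
```

```bash
python3 - <<'E'
from h import *
s=brief(); snap('wrist','w7')
E
```

```text
t 13.6 pos [0.4605 0.2941 0.1129] yaw 115.76 F [-1.82 -1.45  6.2 ] w 0.0073 j [ 0.41  0.29  1.73 -0.    1.12 -0.04]
```

View pics/w7.png

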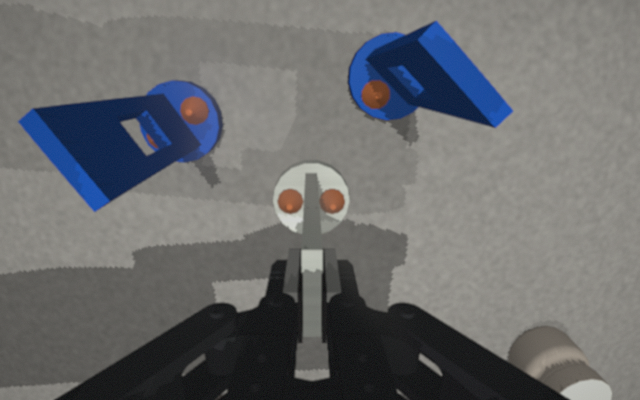

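Gripped (opening 7.3 mm on the 8 mm tab). The eye should be 31 mm below the TCP. Next I'll lift, then go to a staging point outside the hook tip.

Call:
jog_arm --increments '[{"ax": 0, "ay": 0, "az": 0, "x": 0, "y": 0, "z": -10, "grip": 255}, {"ax": 0, "ay": 0, "az": 0, "x": 0, "y": 0, "z": -30, "grip": 255}, {"ax": 0, "ay": 0, "az": 0, "x": 0, "y": 0, "z": -60, "grip": 255}, {"ax": 0, "ay": 0, "az": 0, "x": 0, "y": 0, "z": -90, "grip": 255}, {"ax": 0, "ay": 0, "az": 0, "x": 0, "y": 0, "z": -110, "grip": 255}, {"ax": 0, "ay": 0, "az": 0, "x": 0, "y": 0, "z": -119, "grip": 255}, {"ax": 0, "ay": 0, "az": 0, "x": 0, "y": 0, "z": -119, "grip": 255}, {"ax": 0, "ay": 0, "az": 0, "x": 0, "y": 0, "z": -119, "grip": 255}]'

```text
time_s: 14.32
tcp_pos: [0.4593, 0.2937, 0.2298]
tool_rot: [0.532, 0.847, -0.0, -0.0]
contact_force: [-0.6, 0.8, -2.5]
width: 0.0073
```

```bash
cat >> h.py <<'E'
BAR=-159.3
def seat(r,ze): # eye at radius r, height ze -> tcp
    a=np.radians(BAR); return np.r_[POST+r*np.array([np.cos(a),np.sin(a)]), ze+.031]
E
python3 - <<'E'
from h import *
s=brief(); 
print(seat(.135,.197),inc(s,seat(.135,.197),BAR-90))
E
```

```text
t 14.32 pos [0.4593 0.2937 0.2298] yaw 115.74 F [-0.6   0.77 -2.53] w 0.0073 j [ 0.41  0.15  1.63  0.    1.36 -0.04]
[0.44721506 0.0025809  0.228     ] (array([-257. , -137.4,    1.8]), array([-0.03, -0.  ,  5.04]))
```

Call:
jog_arm --increments '[{"ax": 0, "ay": 0, "az": 0.4, "x": -15, "y": -8, "z": 0, "grip": 255}, {"ax": 0, "ay": 0, "az": 0.8, "x": -40, "y": -21, "z": 0, "grip": 255}, {"ax": 0, "ay": 0, "az": 1.3, "x": -66, "y": -35, "z": 0, "grip": 255}, {"ax": 0, "ay": 0, "az": 1.8, "x": -92, "y": -49, "z": 0, "grip": 255}, {"ax": 0, "ay": 0, "az": 2.3, "x": -118, "y": -63, "z": 0, "grip": 255}, {"ax": 0, "ay": 0, "az": 2.8, "x": -144, "y": -77, "z": 0, "grip": 255}, {"ax": 0, "ay": 0, "az": 3.3, "x": -170, "y": -91, "z": 0, "grip": 255}, {"ax": 0, "ay": 0, "az": 3.8, "x": -196, "y": -105, "z": 0, "grip": 255}, {"ax": 0, "ay": 0, "az": 4.4, "x": -222, "y": -119, "z": 1, "grip": 255}, {"ax": 0, "ay": 0, "az": 5, "x": -243, "y": -130, "z": 1, "grip": 255}, {"ax": 0, "ay": 0, "az": 5, "x": -257, "y": -137, "z": 1, "grip": 255}, {"ax": 0, "ay": 0, "az": 5, "x": -257, "y": -137, "z": 1, "grip": 255}, {"ax": 0, "ay": 0, "az": 5, "x": -257, "y": -137, "z": 1, "grip": 255}, {"ax": 0, "ay": 0, "az": 5, "x": -257, "y": -137, "z": 1, "grip": 255}]'

```text
time_s: 15.48
tcp_pos: [0.4469, 0.0035, 0.2277]
tool_rot: [0.568, 0.823, -0.0, -0.002]
contact_force: [-0.6, 0.0, -2.4]
width: 0.0072
```

```bash
python3 - <<'E'
from h import *
s=brief(); snap('wrist','w8'); snap('scene','s8'); snap('top','t8')
im=cv2.imread('pics/s8.png')[130:280,240:400]; cv2.imwrite('pics/s8c.png',cv2.resize(im,None,fx=4,fy=4,interpolation=cv2.INTER_CUBIC))
E
```

```text
t 15.48 pos [0.4469 0.0035 0.2277] yaw 110.73 F [-0.6   0.   -2.44] w 0.0072 j [-0.19 -0.06  1.86  0.    1.35 -0.55]
```

View pics/w8.png

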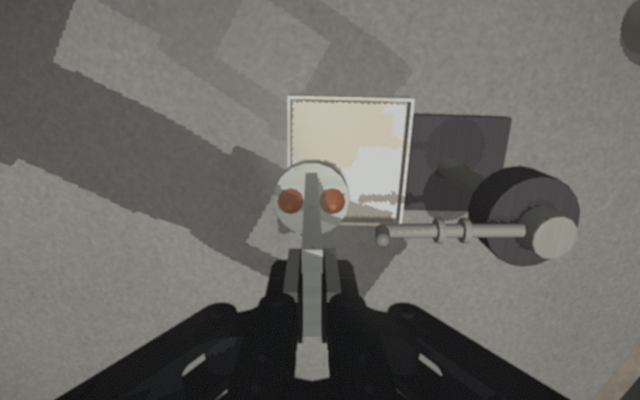

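View pics/s8c.png

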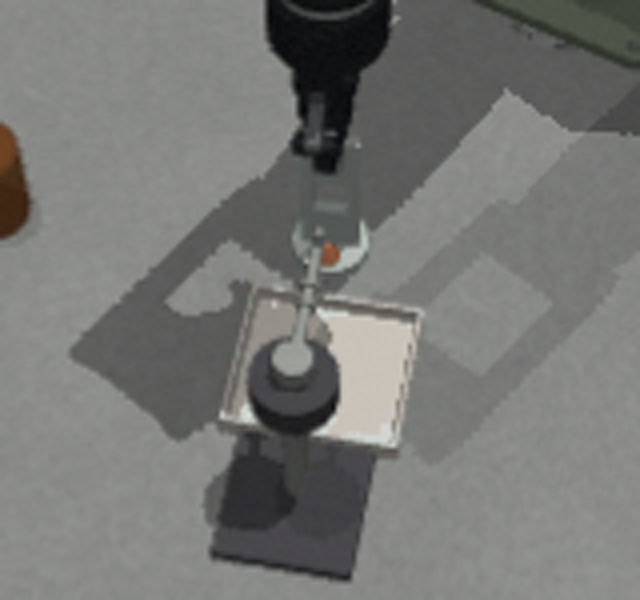

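The carrier hasn't slipped: its foot is still at (313,200). The hook is to its right, with the tip at (383,236) and the collars at (439,231) and (464,231). I'll measure how far the bar is off line relative to the hand.

```bash
python3 - <<'E'
from h import *
W=load('w8'); s=brief()
R0=Ro.from_quat(s['tool_rot'])
c=W['frame'][190:270,360:590,::-1]; cv2.imwrite('pics/c8.png',cv2.resize(c,None,fx=3.4,fy=3.4,interpolation=cv2.INTER_CUBIC))
for n,q,z in [('tip',(382,238),.191),('head',(553,238),.187),('c1',(439,231),.175),('c2',(464,231),.175),('bar',(412,232),.175),('bar2',(505,231),.175),('foot',(313,199),s['tcp_pos'][2]-.113+.012)]:
    P=onz(W,q,z); print(n,np.round(P,4),'tool mm',np.round(R0.inv().apply(P-s['tcp_pos'])*1000,1))
E
```

```text
t 15.63 pos [0.4476 0.0038 0.2287] yaw 110.82 F [-0.51  0.01 -1.93] w 0.0071 j [-0.19 -0.06  1.85  0.    1.35 -0.55]
tip [0.4817 0.0182 0.191 ] tool mm [ 1.3 37.  37.6]
head [0.5731 0.0501 0.187 ] tool mm [ -1.4 133.9  41.5]
c1 [0.5167 0.028  0.175 ] tool mm [-2.  73.3 53.6]
c2 [0.5305 0.0331 0.175 ] tool mm [-2.1 88.  53.6]
bar [0.5022 0.0219 0.175 ] tool mm [-2.5 57.6 53.6]
bar2 [0.5535 0.0417 0.175 ] tool mm [ -2.3 112.5  53.6]
foot [0.4476 0.0054 0.1277] tool mm [  1.4   0.7 101. ]
```

View pics/c8.png

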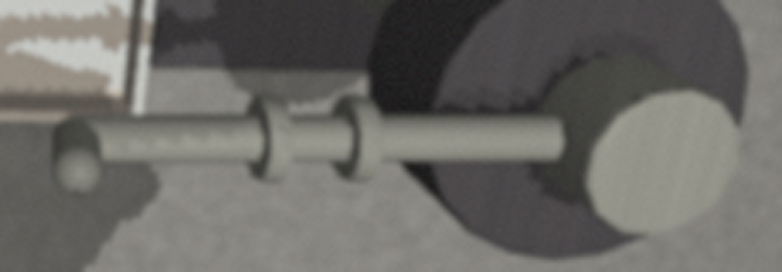

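Call:
jog_arm --increments '[{"ax": 0, "ay": 0, "az": 0, "x": -2, "y": 4, "z": 0, "grip": 255}, {"ax": 0, "ay": 0, "az": 0, "x": -2, "y": 10, "z": 0, "grip": 255}, {"ax": 0, "ay": 0, "az": 0, "x": -2, "y": 16, "z": 0, "grip": 255}, {"ax": 0, "ay": 0, "az": 0, "x": -2, "y": 22, "z": 0, "grip": 255}, {"ax": 0, "ay": 0, "az": 0, "x": -2, "y": 26, "z": 0, "grip": 255}, {"ax": 0, "ay": 0, "az": 0, "x": -2, "y": 28, "z": 0, "grip": 255}, {"ax": 0, "ay": 0, "az": 0, "x": -2, "y": 28, "z": 0, "grip": 255}]'

```text
time_s: 16.22
tcp_pos: [0.4753, 0.0111, 0.2292]
tool_rot: [0.568, 0.823, -0.0, -0.0]
contact_force: [-0.3, -0.1, -1.4]
width: 0.0072
```

```bash
python3 - <<'E'
from h import *
s=brief(); W=snap('wrist','w9'); snap('scene','s9')
a=cv2.imread('pics/s9.png')[150:250,260:400]; a=cv2.resize(a,None,fx=4,fy=4,interpolation=cv2.INTER_CUBIC)
cv2.imwrite('pics/s9c.png',a)
E
```

```text
t 16.22 pos [0.4753 0.0111 0.2292] yaw 110.77 F [-0.33 -0.13 -1.36] w 0.0072 j [-0.16  0.    1.79  0.    1.35 -0.52]
```

View pics/w9.png

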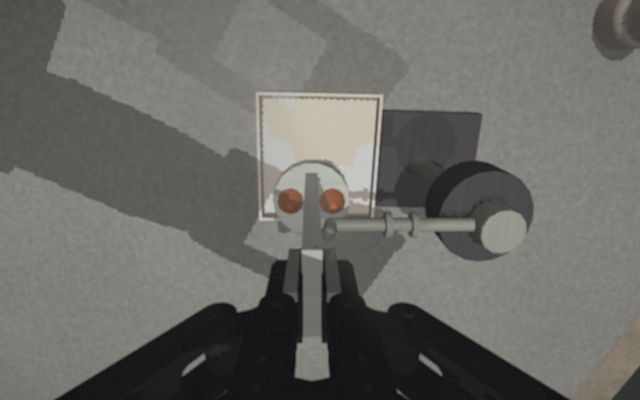

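View pics/s9c.png

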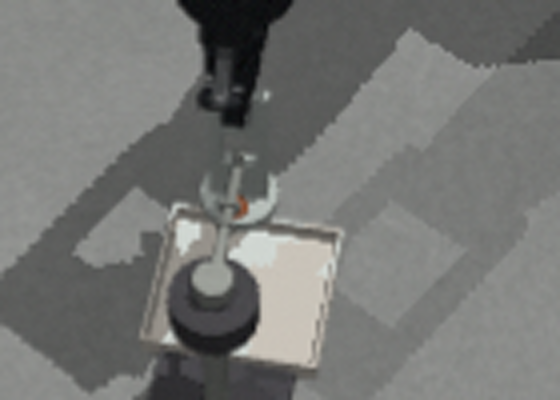

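```bash
python3 - <<'E'
from h import *
W=load('w9'); S=load('s9'); s=env.get_state(); R0=Ro.from_quat(s['tool_rot'])
for n,q,z in [('tip',(330.5,231),.191),('head',(503,231),.187),('c1',(389,225),.175),('c2',(414,225),.175)]:
    P=onz(W,q,z); print(n,np.round(P,4),'tool mm',np.round(R0.inv().apply(P-s['tcp_pos'])*1000,1))
a=cv2.resize(S['frame'][165:215,295:345,::-1],None,fx=12,fy=12,interpolation=cv2.INTER_CUBIC)
pts=s['tcp_pos']+R0.apply(np.array([[sx,0,31+dz] for sx,dz in [(-11,0),(11,0),(11,32),(-11,32)]])/1000)
q=(proj(S,pts)-[295,165]+.5)*12
cv2.polylines(a,[q.astype(int).reshape(-1,1,2)],True,(0,255,0),1)
cv2.imwrite('pics/s9d.png',a)
E
```

```text
tip [0.4836 0.0193 0.191 ] tool mm [ 4.7 11.3 38.1]
head [0.5735 0.051  0.187 ] tool mm [  2.4 106.6  42.1]
c1 [0.5171 0.0283 0.175 ] tool mm [ 1.2 45.8 54.1]
c2 [0.5307 0.0334 0.175 ] tool mm [ 1.1 60.3 54.1]
```

View pics/s9d.png

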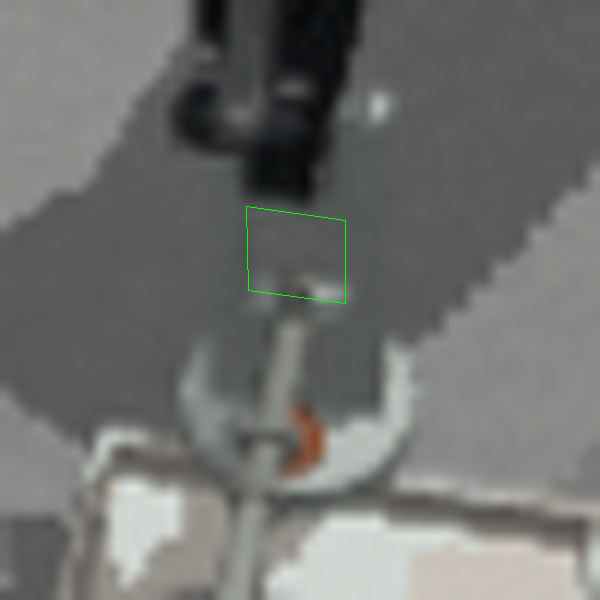

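The eye overlay matches the picture, with the eye's lower edge lit at about (300,295) in the crop and the tip centred on it. I'll thread slowly over the tip.

Call:
jog_arm --increments '[{"ax": 0, "ay": 0, "az": 0, "x": 1, "y": 3, "z": 0, "grip": 255}, {"ax": 0, "ay": 0, "az": 0, "x": 1, "y": 6, "z": 0, "grip": 255}, {"ax": 0, "ay": 0, "az": 0, "x": 1, "y": 9, "z": 0, "grip": 255}, {"ax": 0, "ay": 0, "az": 0, "x": 1, "y": 12, "z": 0, "grip": 255}, {"ax": 0, "ay": 0, "az": 0, "x": 1, "y": 15, "z": 0, "grip": 255}]'

```text
time_s: 16.73
tcp_pos: [0.4888, 0.0172, 0.2293]
tool_rot: [0.568, 0.823, 0.0, 0.0]
contact_force: [-0.7, 0.3, -1.8]
width: 0.0071
```

```bash
python3 -c "
from h import *
brief()"
```

```text
t 16.73 pos [0.4888 0.0172 0.2293] yaw 110.74 F [-0.75  0.26 -1.79] w 0.0071 j [-0.14  0.03  1.76  0.    1.35 -0.5 ]
```

Call:
jog_arm --increments '[{"ax": 0, "ay": 0, "az": 0, "x": 0, "y": 3, "z": 0, "grip": 255}, {"ax": 0, "ay": 0, "az": 0, "x": 0, "y": 6, "z": 0, "grip": 255}, {"ax": 0, "ay": 0, "az": 0, "x": 0, "y": 9, "z": 0, "grip": 255}, {"ax": 0, "ay": 0, "az": 0, "x": 0, "y": 11, "z": 0, "grip": 255}, {"ax": 0, "ay": 0, "az": 0, "x": 0, "y": 11, "z": 0, "grip": 255}]'

```text
time_s: 17.15
tcp_pos: [0.4992, 0.0211, 0.2293]
tool_rot: [0.568, 0.823, 0.0, 0.0]
contact_force: [-0.0, -0.9, -2.3]
width: 0.0071
```

```bash
python3 - <<'E'
from h import *
s=brief(); W=snap('wrist','w10'); S=snap('scene','s10'); R0=Ro.from_quat(s['tool_rot'])
a=cv2.resize(S['frame'][165:235,285:355,::-1],None,fx=8,fy=8,interpolation=cv2.INTER_CUBIC)
cv2.imwrite('pics/s10d.png',a)
E
```

```text
t 17.15 pos [0.4992 0.0211 0.2293] yaw 110.75 F [-0.   -0.86 -2.33] w 0.0071 j [-0.13  0.06  1.74  0.    1.35 -0.49]
```

View pics/s10d.png

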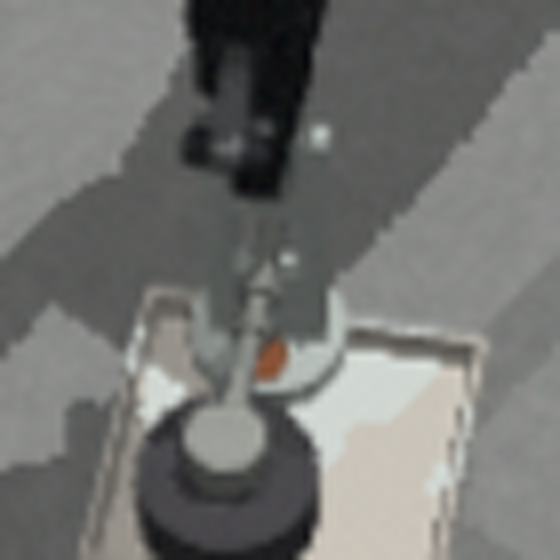

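View pics/w10.png

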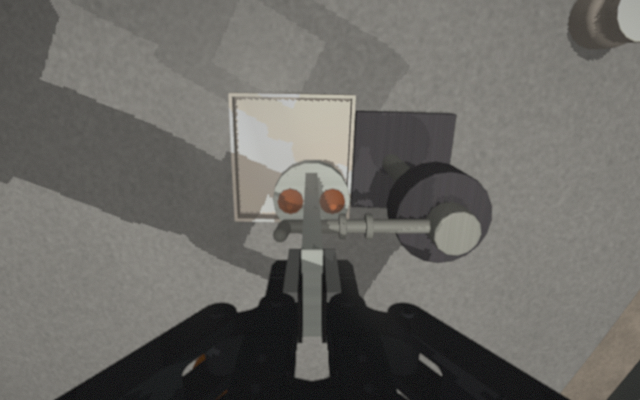

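The eye is threaded: the tip now shows on the outer side at (281,230), and the collars ahead are at (343,226) and (369,226). No contact force so far.

```bash
python3 - <<'E'
from h import *
W=load('w10'); s=env.get_state(); R0=Ro.from_quat(s['tool_rot'])
c=W['frame'][170:260,260:500,::-1]; cv2.imwrite('pics/c10.png',cv2.resize(c,None,fx=3.3,fy=3.3,interpolation=cv2.INTER_CUBIC))
for n,q,z in [('tip',(281,231),.191),('head',(457,233),.187),('c1',(343,226),.175),('c2',(369,226),.175)]:
    P=onz(W,q,z); print(n,np.round(P,4),'tool mm',np.round(R0.inv().apply(P-s['tcp_pos'])*1000,1))
print(inc(s,seat(.055,.198)))
E
```

```text
tip [0.483  0.0201 0.191 ] tool mm [  4.6 -15.   38.2]
head [0.5737 0.0509 0.187 ] tool mm [ 1.4 80.6 42.2]
c1 [0.5165 0.0284 0.175 ] tool mm [ 0.6 19.2 54.2]
c2 [0.5305 0.0336 0.175 ] tool mm [ 0.5 34.1 54.2]
(array([ 0.9, 25.3,  0.2]), array([0., 0., 0.]))
```

View pics/c10.png

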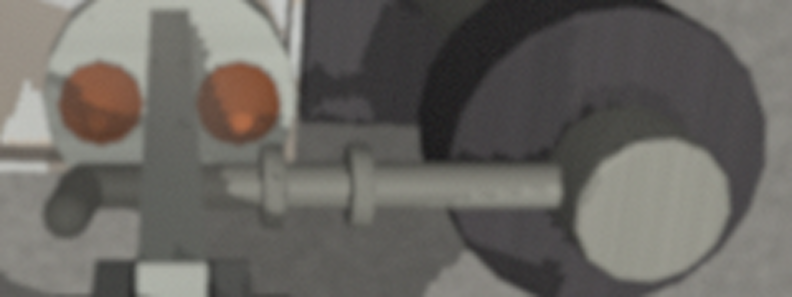

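Call:
jog_arm --increments '[{"ax": 0, "ay": 0, "az": 0, "x": 0.5, "y": 0, "z": 3, "grip": 255}, {"ax": 0, "ay": 0, "az": 0, "x": 0.5, "y": 0, "z": 7, "grip": 255}, {"ax": 0, "ay": 0, "az": 0, "x": 0.5, "y": 3, "z": 7, "grip": 255}, {"ax": 0, "ay": 0, "az": 0, "x": 0.5, "y": 7, "z": 7, "grip": 255}, {"ax": 0, "ay": 0, "az": 0, "x": 0.5, "y": 11, "z": 7, "grip": 255}, {"ax": 0, "ay": 0, "az": 0, "x": 0.5, "y": 15, "z": 7, "grip": 255}, {"ax": 0, "ay": 0, "az": 0, "x": 0.5, "y": 19, "z": 7, "grip": 255}, {"ax": 0, "ay": 0, "az": 0, "x": 0.5, "y": 23, "z": 7, "grip": 255}, {"ax": 0, "ay": 0, "az": 0, "x": 0.5, "y": 26.3, "z": 7, "grip": 255}, {"ax": 0, "ay": 0, "az": 0, "x": 0.5, "y": 26.3, "z": 7, "grip": 255}, {"ax": 0, "ay": 0, "az": 0, "x": 0.5, "y": 26.3, "z": 7, "grip": 255}]'

```text
time_s: 18.17
tcp_pos: [0.5233, 0.0309, 0.2222]
tool_rot: [0.568, 0.823, -0.0, -0.0]
contact_force: [0.7, 0.3, -1.9]
width: 0.0077
```

```bash
python3 - <<'E'
from h import *
s=brief(); W=snap('wrist','w11'); S=snap('scene','s11')
print('to seat',inc(s,seat(.055,.179)), s['tcp_pos'][2]-.031-.175)
c=W['frame'][170:260,210:450,::-1]; c=cv2.resize(c,None,fx=3.3,fy=3.3,interpolation=cv2.INTER_CUBIC)
a=cv2.resize(S['frame'][165:235,285:355,::-1],None,fx=6,fy=6,interpolation=cv2.INTER_CUBIC)
cv2.imwrite('pics/c11.png',c);cv2.imwrite('pics/s11c.png',a)
E
```

```text
t 18.17 pos [0.5233 0.0309 0.2222] yaw 110.75 F [ 0.73  0.34 -1.91] w 0.0077 j [-0.11  0.12  1.69 -0.    1.34 -0.47]
to seat (array([ 0.4, -1.2, 12.2]), array([0., 0., 0.])) 0.016221465383842837
```

View pics/c11.png

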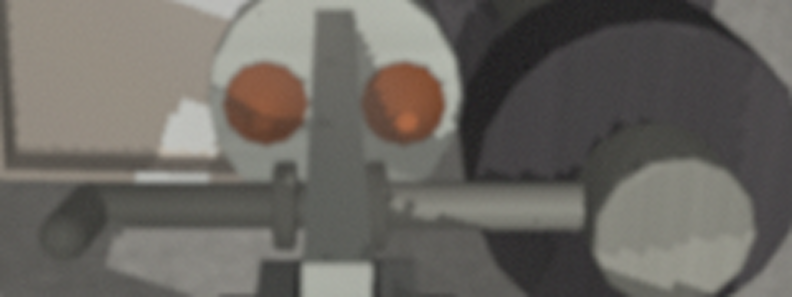

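View pics/s11c.png

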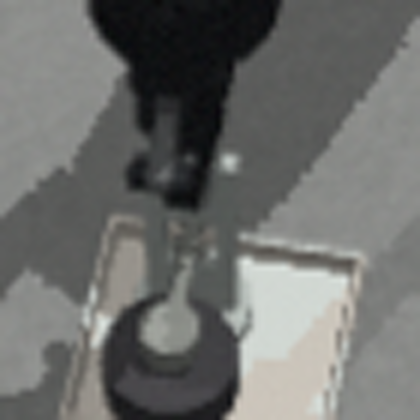

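The stem is centred at column 335 of the crop and the groove at 330.5, so it is about 0.8 mm too far inward. I'll correct that and lower in stages.

Call:
jog_arm --increments '[{"ax": 0, "ay": 0, "az": 0, "x": 0.4, "y": -1, "z": 0, "grip": 255}, {"ax": 0, "ay": 0, "az": 0, "x": 0.4, "y": -1, "z": 1.5, "grip": 255}, {"ax": 0, "ay": 0, "az": 0, "x": 0.4, "y": -1, "z": 3, "grip": 255}, {"ax": 0, "ay": 0, "az": 0, "x": 0.4, "y": -1, "z": 5, "grip": 255}, {"ax": 0, "ay": 0, "az": 0, "x": 0.4, "y": -1, "z": 6.5, "grip": 255}, {"ax": 0, "ay": 0, "az": 0, "x": 0.4, "y": -1, "z": 7.5, "grip": 255}, {"ax": 0, "ay": 0, "az": 0, "x": 0.4, "y": -1, "z": 7.5, "grip": 255}]'

```text
time_s: 18.85
tcp_pos: [0.5218, 0.0308, 0.2144]
tool_rot: [0.568, 0.823, -0.0, -0.0]
contact_force: [-1.0, 0.1, -1.7]
width: 0.0073
```

```bash
python3 - <<'E'
from h import *
s=brief(); W=snap('wrist','w12')
print('to seat',inc(s,seat(.055,.179)), s['tcp_pos'][2]-.031-.175)
c=W['frame'][170:260,210:450,::-1]; c=cv2.resize(c,None,fx=3.3,fy=3.3,interpolation=cv2.INTER_CUBIC)
cv2.imwrite('pics/c12.png',c)
E
```

```text
t 18.85 pos [0.5218 0.0308 0.2144] yaw 110.74 F [-1.02  0.13 -1.73] w 0.0073 j [-0.11  0.12  1.7   0.    1.32 -0.47]
to seat (array([-0.1,  0.2,  4.3]), array([0., 0., 0.])) 0.008350156101291861
```

View pics/c12.png

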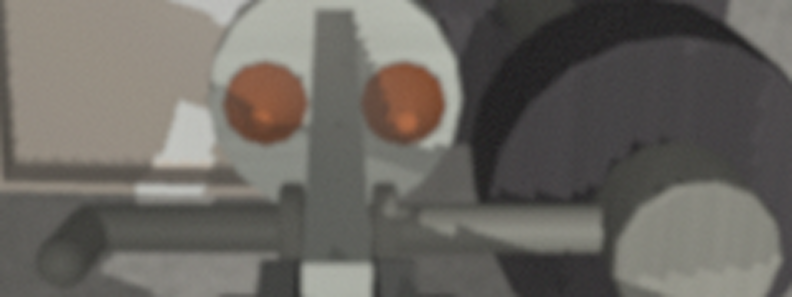

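Call:
jog_arm --increments '[{"ax": 0, "ay": 0, "az": 0, "x": 0, "y": 0.4, "z": 0, "grip": 255}, {"ax": 0, "ay": 0, "az": 0, "x": 0, "y": 0.4, "z": 1, "grip": 255}, {"ax": 0, "ay": 0, "az": 0, "x": 0, "y": 0.4, "z": 1.8, "grip": 255}, {"ax": 0, "ay": 0, "az": 0, "x": 0, "y": 0.4, "z": 1.8, "grip": 255}]'

```text
time_s: 19.23
tcp_pos: [0.5224, 0.031, 0.2128]
tool_rot: [0.568, 0.823, -0.0, -0.0]
contact_force: [-0.4, 0.5, -2.0]
width: 0.0071
```

```bash
python3 - <<'E'
from h import *
s=brief(); print(s['tcp_pos'][2]-.031-.175)
E
```

```text
t 19.23 pos [0.5224 0.031  0.2128] yaw 110.74 F [-0.36  0.53 -1.97] w 0.0071 j [-0.11  0.12  1.7   0.    1.32 -0.47]
0.006808315348379196
```

Call:
jog_arm --increments '[{"ax": 0, "ay": 0, "az": 0, "x": 0, "y": 0, "z": 0.6, "grip": 255}, {"ax": 0, "ay": 0, "az": 0, "x": 0, "y": 0, "z": 1.2, "grip": 255}, {"ax": 0, "ay": 0, "az": 0, "x": 0, "y": 0, "z": 1.2, "grip": 255}]'

```text
time_s: 19.48
tcp_pos: [0.5224, 0.031, 0.2117]
tool_rot: [0.568, 0.823, -0.0, -0.0]
contact_force: [0.1, -0.8, -1.7]
width: 0.007
```

```bash
python3 - <<'E'
from h import *
s=brief(); print(s['tcp_pos'][2]-.031-.175)
E
```

```text
t 19.48 pos [0.5224 0.031  0.2117] yaw 110.74 F [ 0.1  -0.84 -1.69] w 0.007 j [-0.11  0.13  1.7   0.    1.32 -0.47]
0.005655396320948913
```

The eye is below the collar tops with no contact, so it is in the groove. I'll lower until the bar takes the weight.

Call:
jog_arm --increments '[{"ax": 0, "ay": 0, "az": 0, "x": 0, "y": 0, "z": 0.4, "grip": 255}, {"ax": 0, "ay": 0, "az": 0, "x": 0, "y": 0, "z": 0.8, "grip": 255}, {"ax": 0, "ay": 0, "az": 0, "x": 0, "y": 0, "z": 0.8, "grip": 255}]'

```text
time_s: 19.73
tcp_pos: [0.5224, 0.031, 0.2109]
tool_rot: [0.568, 0.823, -0.0, -0.0]
contact_force: [-0.1, 0.0, -1.5]
width: 0.0071
```

```bash
python3 - <<'E'
from h import *
s=brief(); print(s['tcp_pos'][2]-.031-.175)
E
```

```text
t 19.73 pos [0.5224 0.031  0.2109] yaw 110.74 F [-0.14  0.03 -1.52] w 0.0071 j [-0.11  0.13  1.7   0.    1.31 -0.47]
0.0048890834973423225
```

Call:
jog_arm --increments '[{"ax": 0, "ay": 0, "az": 0, "x": 0, "y": 0, "z": 0.4, "grip": 255}, {"ax": 0, "ay": 0, "az": 0, "x": 0, "y": 0, "z": 0.7, "grip": 255}, {"ax": 0, "ay": 0, "az": 0, "x": 0, "y": 0, "z": 0.7, "grip": 255}]'

```text
time_s: 19.98
tcp_pos: [0.5224, 0.031, 0.2102]
tool_rot: [0.568, 0.823, -0.0, -0.0]
contact_force: [0.2, 0.1, -0.5]
width: 0.0072
```

```bash
python3 - <<'E'
from h import *
s=brief(); print(s['tcp_pos'][2]-.031-.175)
E
```

```text
t 19.98 pos [0.5224 0.031  0.2102] yaw 110.74 F [ 0.2   0.14 -0.53] w 0.0072 j [-0.11  0.13  1.7   0.    1.31 -0.47]
0.0042030954743161875
```

Call:
jog_arm --increments '[{"ax": 0, "ay": 0, "az": 0, "x": 0, "y": 0, "z": 0.3, "grip": 255}, {"ax": 0, "ay": 0, "az": 0, "x": 0, "y": 0, "z": 0.5, "grip": 255}, {"ax": 0, "ay": 0, "az": 0, "x": 0, "y": 0, "z": 0.5, "grip": 255}]'

```text
time_s: 20.23
tcp_pos: [0.5225, 0.0309, 0.2098]
tool_rot: [0.568, 0.823, 0.0, 0.0]
contact_force: [-0.6, 0.4, -2.3]
width: 0.0072
```

```bash
python3 - <<'E'
from h import *
s=brief(); print(s['tcp_pos'][2]-.031-.175)
E
```

```text
t 20.23 pos [0.5225 0.0309 0.2098] yaw 110.74 F [-0.65  0.36 -2.27] w 0.0072 j [-0.11  0.13  1.7  -0.    1.31 -0.47]
0.0038267381882093887
```

Still carrying the weight, so I'll go on.

Call:
jog_arm --increments '[{"ax": 0, "ay": 0, "az": 0, "x": 0, "y": 0, "z": 0.3, "grip": 255}, {"ax": 0, "ay": 0, "az": 0, "x": 0, "y": 0, "z": 0.6, "grip": 255}, {"ax": 0, "ay": 0, "az": 0, "x": 0, "y": 0, "z": 0.6, "grip": 255}]'

```text
time_s: 20.48
tcp_pos: [0.5226, 0.0309, 0.2097]
tool_rot: [0.568, 0.823, 0.0, 0.0]
contact_force: [-1.1, 0.6, 0.9]
width: 0.0075
```

```bash
python3 - <<'E'
from h import *
s=brief(); print(s['tcp_pos'][2]-.031-.175)
E
```

```text
t 20.48 pos [0.5226 0.0309 0.2097] yaw 110.74 F [-1.06  0.6   0.92] w 0.0075 j [-0.11  0.13  1.7  -0.    1.31 -0.47]
0.003653236776020391
```

Call:
jog_arm --increments '[{"ax": 0, "ay": 0, "az": 0, "x": 0, "y": 0, "z": 0.3, "grip": 255}, {"ax": 0, "ay": 0, "az": 0, "x": 0, "y": 0, "z": 0.6, "grip": 255}, {"ax": 0, "ay": 0, "az": 0, "x": 0, "y": 0, "z": 0.6, "grip": 255}]'

```text
time_s: 20.73
tcp_pos: [0.5227, 0.0308, 0.2094]
tool_rot: [0.568, 0.823, 0.0, 0.0]
contact_force: [-3.1, -0.4, 4.2]
width: 0.007
```

```bash
python3 - <<'E'
from h import *
s=brief(); print(s['tcp_pos'][2]-.031-.175); W=snap('wrist','w13')
c=W['frame'][170:270,210:450,::-1]; c=cv2.resize(c,None,fx=3.3,fy=3.3,interpolation=cv2.INTER_CUBIC)
cv2.imwrite('pics/c13.png',c)
E
```

```text
t 20.73 pos [0.5227 0.0308 0.2094] yaw 110.74 F [-3.12 -0.38  4.25] w 0.007 j [-0.11  0.13  1.7  -0.    1.31 -0.47]
0.003410283670489206
```

View pics/c13.png

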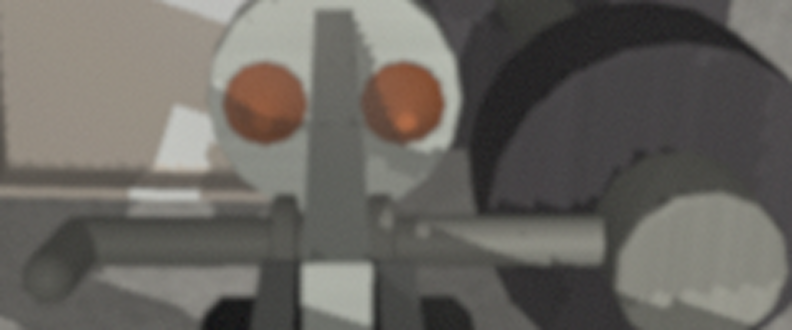

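The carrier is seated: about 6 N on the bar, at the expected height. I'll ease the load off, then open gently.

Call:
jog_arm --increments '[{"ax": 0, "ay": 0, "az": 0, "x": 0, "y": 0, "z": -0.4, "grip": 255}, {"ax": 0, "ay": 0, "az": 0, "x": 0, "y": 0, "z": -0.9, "grip": 255}, {"ax": 0, "ay": 0, "az": 0, "x": 0, "y": 0, "z": -0.9, "grip": 255}]' --squeeze 20

```text
time_s: 21.03
tcp_pos: [0.5226, 0.0308, 0.2095]
tool_rot: [0.568, 0.823, 0.0, 0.0]
contact_force: [-1.0, -0.3, 2.0]
width: 0.0071
```

```bash
python3 -c "
from h import *
s=brief(); print(s['tcp_pos'][2]-.031-.175)"
```

```text
t 21.03 pos [0.5226 0.0308 0.2095] yaw 110.74 F [-1.01 -0.31  1.99] w 0.0071 j [-0.11  0.13  1.7  -0.    1.31 -0.47]
0.0035256882070372753
```

Call:
jog_arm --increments '[{"ax": 0, "ay": 0, "az": 0, "x": 0, "y": 0, "z": 0, "grip": 226}, {"ax": 0, "ay": 0, "az": 0, "x": 0, "y": 0, "z": 0, "grip": 220}, {"ax": 0, "ay": 0, "az": 0, "x": 0, "y": 0, "z": 0, "grip": 214}, {"ax": 0, "ay": 0, "az": 0, "x": 0, "y": 0, "z": 0, "grip": 208}, {"ax": 0, "ay": 0, "az": 0, "x": 0, "y": 0, "z": 0, "grip": 208}, {"ax": 0, "ay": 0, "az": 0, "x": 0, "y": 0, "z": 0, "grip": 208}]'

```text
time_s: 21.53
tcp_pos: [0.5225, 0.031, 0.2093]
tool_rot: [0.568, 0.823, 0.0, -0.0]
contact_force: [0.1, -0.3, 0.1]
width: 0.0156
```

```bash
python3 - <<'E'
from h import *
s=brief(); W=snap('wrist','w14')
cv2.imwrite('pics/c14.png',cv2.resize(W['frame'][170:350,210:450,::-1],None,fx=3.3,fy=3.3,interpolation=cv2.INTER_CUBIC))
E
```

```text
t 21.53 pos [0.5225 0.031  0.2093] yaw 110.74 F [ 0.12 -0.25  0.1 ] w 0.0156 j [-0.11  0.13  1.7   0.    1.31 -0.47]
```

View pics/c14.png

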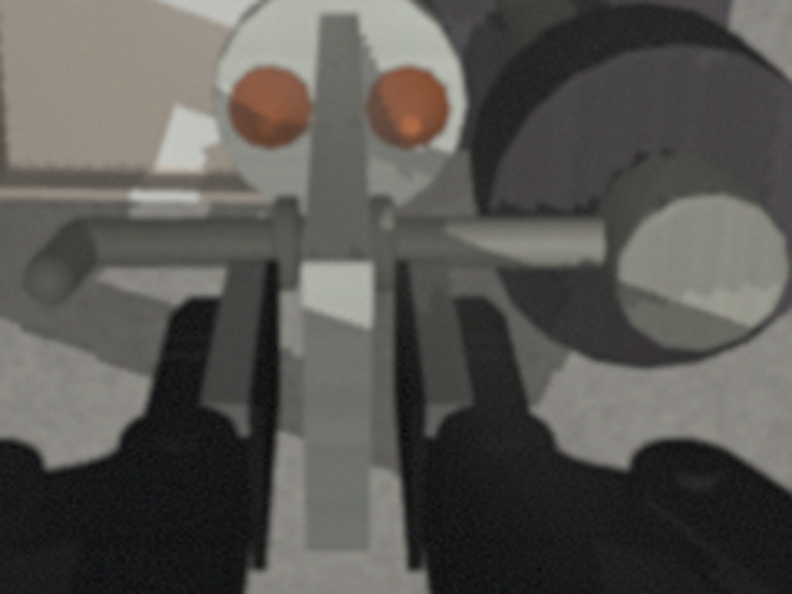

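It is released, with clear gaps on both sides, and hangs straight between the collars. I'll retreat straight up.

Call:
jog_arm --increments '[{"ax": 0, "ay": 0, "az": 0, "x": 0, "y": 0, "z": 0, "grip": 190}, {"ax": 0, "ay": 0, "az": 0, "x": 0, "y": 0, "z": 0, "grip": 190}, {"ax": 0, "ay": 0, "az": 0, "x": 0, "y": 0, "z": 0, "grip": 190}, {"ax": 0, "ay": 0, "az": 0, "x": 0, "y": 0, "z": -5, "grip": 190}, {"ax": 0, "ay": 0, "az": 0, "x": 0, "y": 0, "z": -12, "grip": 190}, {"ax": 0, "ay": 0, "az": 0, "x": 0, "y": 0, "z": -22, "grip": 190}, {"ax": 0, "ay": 0, "az": 0, "x": 0, "y": 0, "z": -35, "grip": 190}, {"ax": 0, "ay": 0, "az": 0, "x": 0, "y": 0, "z": -55, "grip": 190}, {"ax": 0, "ay": 0, "az": 0, "x": 0, "y": 0, "z": -80, "grip": 190}, {"ax": 0, "ay": 0, "az": 0, "x": -30, "y": 0, "z": -100, "grip": 190}, {"ax": 0, "ay": 0, "az": 0, "x": -60, "y": 0, "z": -100, "grip": 190}, {"ax": 0, "ay": 0, "az": 0, "x": -60, "y": 0, "z": -100, "grip": 190}, {"ax": 0, "ay": 0, "az": 0, "x": -60, "y": 0, "z": -100, "grip": 190}, {"ax": 0, "ay": 0, "az": 0, "x": -60, "y": 0, "z": -100, "grip": 190}, {"ax": 0, "ay": 0, "az": 0, "x": -60, "y": 0, "z": -100, "grip": 190}, {"ax": 0, "ay": 0, "az": 0, "x": -60, "y": 0, "z": -100, "grip": 190}, {"ax": 0, "ay": 0, "az": 0, "x": -60, "y": 0, "z": -100, "grip": 190}, {"ax": 0, "ay": 0, "az": 0, "x": -60, "y": 0, "z": -100, "grip": 190}]'

```text
time_s: 23.08
tcp_pos: [0.5435, -0.0245, 0.3093]
tool_rot: [0.568, 0.823, -0.0, -0.0]
contact_force: [0.6, -0.3, 0.0]
width: 0.0219
```

```bash
python3 - <<'E'
from h import *
s=brief(); W=snap('wrist','w15'); S=snap('scene','s15'); W2=snap('wrist','w16')
print('diff wrist frames',np.abs(W['frame'].astype(int)-W2['frame']).max())
c=cv2.resize(W['frame'][50:200,220:470,::-1],None,fx=3,fy=3,interpolation=cv2.INTER_CUBIC); cv2.imwrite('pics/c15.png',c)
cv2.imwrite('pics/s15c.png',cv2.resize(S['frame'][130:280,240:400,::-1],None,fx=4,fy=4,interpolation=cv2.INTER_CUBIC))
E
```

```text
t 23.08 pos [ 0.5435 -0.0245  0.3093] yaw 110.79 F [ 0.63 -0.33  0.01] w 0.0219 j [-0.2   0.1   1.53  0.    1.52 -0.57]
diff wrist frames 33
```

View pics/w15.png

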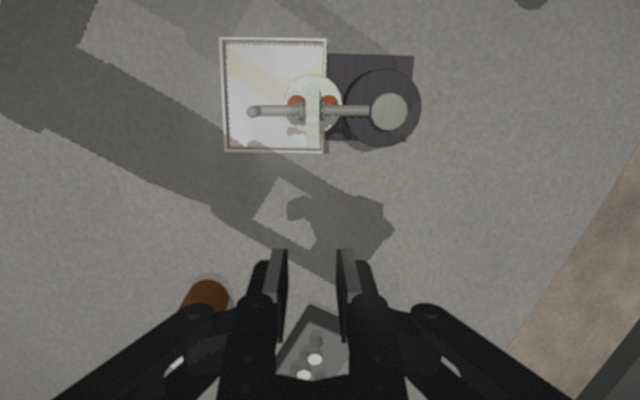

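View pics/s15c.png

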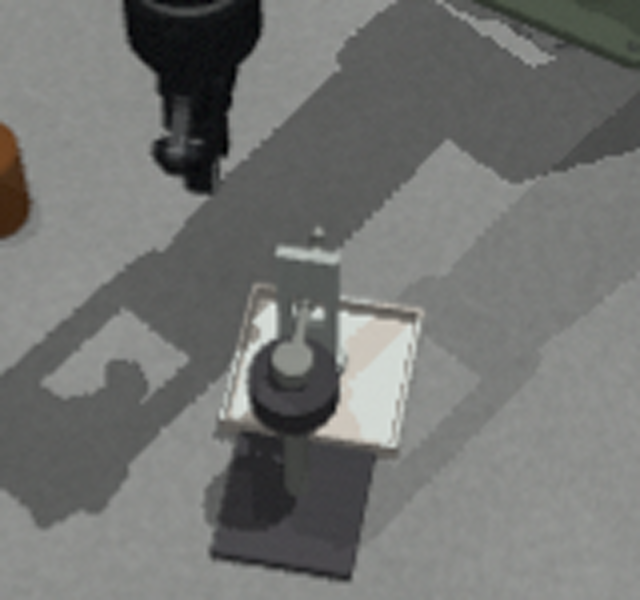

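The carrier hangs in the groove, with the foot at (313,103) and the tab at (313,120) in the wrist view. I'll let it settle another second and check for motion and tilt.

Call:
jog_arm --increments '[{"ax": 0, "ay": 0, "az": 0, "x": 0, "y": 0, "z": 0, "grip": 190}, {"ax": 0, "ay": 0, "az": 0, "x": 0, "y": 0, "z": 0, "grip": 190}, {"ax": 0, "ay": 0, "az": 0, "x": 0, "y": 0, "z": 0, "grip": 190}, {"ax": 0, "ay": 0, "az": 0, "x": 0, "y": 0, "z": 0, "grip": 190}, {"ax": 0, "ay": 0, "az": 0, "x": 0, "y": 0, "z": 0, "grip": 190}, {"ax": 0, "ay": 0, "az": 0, "x": 0, "y": 0, "z": 0, "grip": 190}, {"ax": 0, "ay": 0, "az": 0, "x": 0, "y": 0, "z": 0, "grip": 190}, {"ax": 0, "ay": 0, "az": 0, "x": 0, "y": 0, "z": 0, "grip": 190}, {"ax": 0, "ay": 0, "az": 0, "x": 0, "y": 0, "z": 0, "grip": 190}, {"ax": 0, "ay": 0, "az": 0, "x": 0, "y": 0, "z": 0, "grip": 190}, {"ax": 0, "ay": 0, "az": 0, "x": 0, "y": 0, "z": 0, "grip": 190}, {"ax": 0, "ay": 0, "az": 0, "x": 0, "y": 0, "z": 0, "grip": 190}]'

```text
time_s: 24.23
tcp_pos: [0.5438, -0.0252, 0.3095]
tool_rot: [0.568, 0.823, 0.0, -0.0]
contact_force: [-0.9, 0.2, 0.3]
width: 0.0216
```

```bash
python3 - <<'E'
from h import *
s=brief(); fr=[snap('wrist',f'w2{i}') for i in range(4)]
old=load('w15')
g=lambda f:cv2.cvtColor(f['frame'][70:160,270:360],cv2.COLOR_RGB2GRAY).astype(np.float32)
for f in [old]+fr: print(np.round(cv2.phaseCorrelate(g(fr[0]),g(f))[0],3))
W=fr[0]
cv2.imwrite('pics/c20.png',cv2.resize(W['frame'][60:165,240:420,::-1],None,fx=4.4,fy=4.4,interpolation=cv2.INTER_CUBIC))
# model hung at seat, upright
zc=.175+.004-.082; a=np.radians(BAR); u=np.array([np.cos(a),np.sin(a)]); n=np.array([-u[1],u[0]]); c=POST+.055*u
print('foot',proj(W,[[*c,zc+.012]]),'tab ends',proj(W,[[*(c+.02*n),zc+.126],[*(c-.02*n),zc+.126]]))
S=snap('scene','s20');T=snap('top','t20');T0=load('top0')
for nm,(x,y,r) in dict(bottle=(450,225,25),jar=(230,145,22),rack=(452,160,40)).items():
    k=lambda d:cv2.cvtColor(d['frame'][y-r:y+r,x-r:x+r],cv2.COLOR_RGB2GRAY).astype(np.float32)
    print(nm,np.round(cv2.phaseCorrelate(k(T0),k(T)),2) if 0 else cv2.phaseCorrelate(k(T0),k(T)))
E
```

```text
t 24.23 pos [ 0.5438 -0.0252  0.3095] yaw 110.74 F [-0.93  0.24  0.34] w 0.0216 j [-0.21  0.1   1.53  0.    1.52 -0.57]
[0.193 0.887]
[0. 0.]
[ 0.013 -0.006]
[ 0.016 -0.074]
[ 0.001 -0.07 ]
foot [[310.42794724 102.92540945]] tab ends [[309.79136461 147.52089269]
 [309.67283177  80.86241373]]
bottle ((-0.0063503539863276615, -0.025686717010508175), 0.9635129856109619)
jar ((0.4539489084602977, 0.49632778050213133), 0.9863192446437883)
rack ((0.01965676717529874, 0.000674508541813168), 0.9527485191822052)
```

View pics/c20.png

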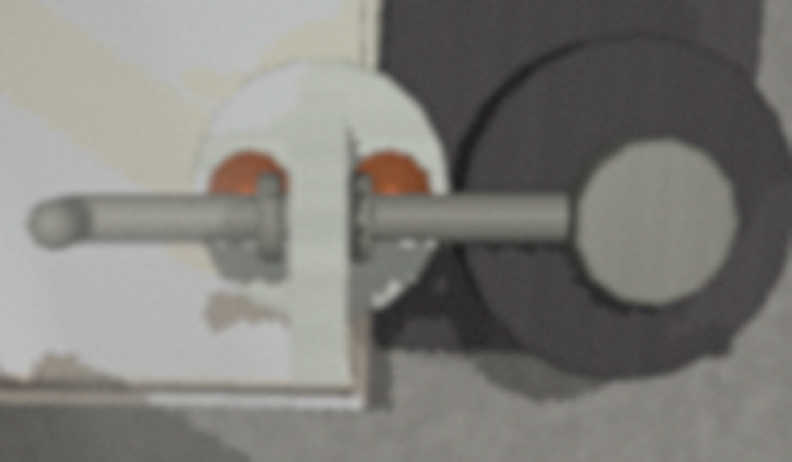

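The carrier is still (frame shifts below 0.1 px) and upright (foot and tab within about 3 px of the model), and it sits between the collars. Handing in.

```bash
python3 -c "
from h import *
print(ticket.sign_off())"
```

```text
the job is handed in; nothing more can be done
None
```

The job is done and handed in at about 24.5 s on the robot's clock. The sign-off reports no verdict, so what follows rests on my own readings.

**Hook:** I turned it back over the tray with the closed fingers and felt the stop at about 0 rad. I pressed there at about 10–11.5 N for more than a second. The highest push force I read was 11.5 N.

**Carrier:** I chose the silver one and left both blue look-alikes alone. I threaded its eye over the hook tip, lowered it into the groove with about 6 N on the bar at most, and eased that off before opening. The fingers read no force after letting go, and I then raised them clear.

**Last checks:**
- **Seating:** the stem sits between the collars.
- **Upright:** the foot and tab are within about 3 px of the model for an upright carrier.
- **Stillness:** the carrier shifted by less than 0.1 px between frames.
- **Bystanders:** the bottle and rack had not moved (under 0.03 px). The jar check gave a shift of about 0.5 px on each axis, or 1–2 mm. I think that is shadow, because the arm never went near the jar, and it is well under the 15 mm limit either way.

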